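# Load connector tubes into the clip carriage and send it on

## Task

Set the carriage's brake by pulling its lever to the third notch, then press every copper connector tube from the mat down into a clip place of its own (any place) until it is fully home and the jaw has closed over it. When all are in, press the release button so that the lever springs right back, and push the carriage away from you up to its far stop with all tubes still in their clips; leave the other stock on the bench where it is.

Things in the scene. Friction and masses are not known exactly. Their poses are not given: they have to be found in the camera images.
- tube0: copper tube, 136 long, diameter 22, 160 g, a brass hexagon nut fixed on each end (30 across flats, 18 long, centred 55 either side of the middle: 92 of bare tube between). Origin at its middle on its axis; x along the tube, either end either way. Lies on its nuts' flats, axis 15 above what it lies on (mat top is at z = 4). 3 or 4 tubes are present
- tube1: copper tube, 136 long, diameter 22, 160 g, a brass hexagon nut fixed on each end (30 across flats, 18 long, centred 55 either side of the middle: 92 of bare tube between). Origin at its middle on its axis; x along the tube, either end either way. Lies on its nuts' flats, axis 15 above what it lies on (mat top is at z = 4). 3 or 4 tubes are present
- tube2: copper tube, 136 long, diameter 22, 160 g, a brass hexagon nut fixed on each end (30 across flats, 18 long, centred 55 either side of the middle: 92 of bare tube between). Origin at its middle on its axis; x along the tube, either end either way. Lies on its nuts' flats, axis 15 above what it lies on (mat top is at z = 4). 3 or 4 tubes are present
- tube3: copper tube, 136 long, diameter 22, 160 g, a brass hexagon nut fixed on each end (30 across flats, 18 long, centred 55 either side of the middle: 92 of bare tube between). Origin at its middle on its axis; x along the tube, either end either way. Lies on its nuts' flats, axis 15 above what it lies on (mat top is at z = 4). 3 or 4 tubes are present
- clip0 (a point): clip place 0 of 4 alike, 75 apart in a row along y on the carriage: where the middle of a fully seated tube lies. x along the tube (level, away from the robot, the way the carriage slides), z up. Nearest the lever. Two forks, 12 thick, at x = -34 and +34 (56 clear between them for the fingers); flat seat, fixed arm at +y, sprung jaw at -y
- jaw0 (a joint): angle of the sprung jaw of clip place 0, rad: 0 closed (empty, or tube fully home), about 0.12 while a tube passes, and stays well above 0 under a tube only half in
- clip1 (a point): clip place 1 of 4 alike, 75 apart in a row along y on the carriage: where the middle of a fully seated tube lies. x along the tube (level, away from the robot, the way the carriage slides), z up. Fixed arms: inner face 11.6 from the axis, rising 14 above it, then flared outward to 24 above. Jaw nose: a freely turning 8 thick roller, centred 12 above the axis, reaching to 5.5 from the middle plane
- jaw1 (a joint): angle of the sprung jaw of clip place 1, rad: 0 closed (empty, or tube fully home), about 0.12 while a tube passes, and stays well above 0 under a tube only half in
- clip2 (a point): clip place 2 of 4 alike, 75 apart in a row along y on the carriage: where the middle of a fully seated tube lies. x along the tube (level, away from the robot, the way the carriage slides), z up. Pushed straight down (8 to 20 N) the tube opens the jaw, which snaps back over it. The nuts go outside the forks, 6 play each way along x
- jaw2 (a joint): angle of the sprung jaw of clip place 2, rad: 0 closed (empty, or tube fully home), about 0.12 while a tube passes, and stays well above 0 under a tube only half in
- clip3 (a point): clip place 3 of 4 alike, 75 apart in a row along y on the carriage: where the middle of a fully seated tube lies. x along the tube (level, away from the robot, the way the carriage slides), z up. The carriage plate is 38 below this point; the jaw's cross bar, 20 to -y, reaches no higher than 25 below it
- jaw3 (a joint): angle of the sprung jaw of clip place 3, rad: 0 closed (empty, or tube fully home), about 0.12 while a tube passes, and stays well above 0 under a tube only half in
- carriage (a joint): carriage on its rails, m: 0 at the loading end (towards the robot), 0.060 at the far stop; slides with about 3 N and stays where it is left; the brake in its second notch or higher blocks it about 10 mm from the loading end
- post_top (a point): centre of the top of the carriage's push post, an upright steel pin, diameter 16, 62 tall, top 92 above the table, at the carriage end away from the brake lever, towards the robot; axes as the clips'; clear on its robot side
- brake_lever (a joint): lever angle, rad: 0 off (leaning 0.6 from upright, away from the robot, +x of the jig), grows as it is pulled towards the robot. A spring pulls it back (2 to 4 N at the grip); a ratchet holds it in notches at 0.25, 0.50, 0.75 (the third) and 1.00; pull about 0.06 past a notch to drop into it; stop at 1.06. Only the release button lets it back
- lever_grip (a point): middle of the lever's black round grip (diameter 16, 50 long along the lever), 97 from the pivot; moves with the lever
- brake_pivot (a point): pivot of the brake lever, 82 above the table, fixed on the jig; axes as the clips': the lever turns about y
- button_top (a point): centre of the top of the release button, a black round cap, diameter 24, 60 from the lever towards the clips, top 90 above the table; goes straight down 8 against 4 to 6 N; from about 5 down the lever springs back to 0
- release (a joint): travel of the release button, m: 0 up, 0.008 fully down
- valve: brass valve with a black lever handle, 70 x 40 x 57 high, other stock, beyond the jig and the mat; origin under its middle
- collar: white plastic collar, diameter 56, 30 high, other stock, beyond the jig; origin under its middle
Things that resemble listed ones, but are neither listed nor needed, are in the scene too. What is shaped like the tube3 but turquoise or white is not meant.

How it is judged:
By the outcome, as a careful person would: the job done as asked, in the order asked, and still so for the second after the job is handed in, with the robot touching nothing.
Of tube0, tube1, tube2, tube3 only 3 to 4 are there at a start; the rules pass over those that are not, and their reading is None.
At some moment in a run one of tube0, tube1, tube2, tube3 may be knocked a few centimetres aside while the robot is not near it.
Once in a run the grip may slacken for a moment while it holds something.
It also fails if it takes over 208 s, if anything falls off the work surface, if the arm or the gripper's body presses on something with over 40 N, if the wrist force passes 120 N, or if a joint passes its speed limit or range.

## Robot

A 6-joint arm with a two-finger parallel gripper is mounted at the origin on the work surface. World frame = base frame: x ahead of the robot, y to its left, z up, the work surface at z = 0. Lengths are in mm, angles in rad, forces in N, time in s.
With the tool pointing down it reaches from about 350 to 975 mm from the base axis. Payload 7.1 kg.
Tool frame: the origin (TCP) lies midway between the tips of the shut fingers; the grasp point (between the pads) lies 19 mm behind it; z points along the fingers, y is the line along which they close (so a half turn about z gives the same grasp; the last joint's range is limited). The gripper opens to 88 mm and grips with 3 to 60 N. Pads are 20 mm wide; open, the fingers measure 115 mm over their backs; the gripper's body (75 mm by 178 mm) begins 61 mm behind the grasp point.
Start: joints at [1.168, 0.423, 1.63, -0, 1.089, -0.019], TCP at [233.997, 579.526, 222.675] pointing down, gripper open.
Joint ranges: [-3, 3], [-0.9, 2.11], [0.09, 2.58], [-1.31, 4.45], [0.11, 2.69], [-2.54, 2.54]. Speed limits (rad/s): [2.39, 2.39, 3.01, 3.14, 3.14, 3.14].

## Interface

Orientations are given as a rotation vector (axis times angle).
In Python, from workcell import ctrl gives the robot as it stands. The module is installed in compiled form; this text tells all that it offers.
- The arm moves only by the tool apply_moves, never from a script. Its argument "targets" is a list of rows, each a list of 3 entries, a list of its own where there are three numbers: the opening, from -1 (shut) to 1 (fully open), then the shift along the tool's x, y, z normalised to -1 to 1, where 1 is 5 cm, then the turn, a rotation vector about the tool's x, y, z normalised to -1 to 1, where 1 is 90 degrees. In form: [[jaw, [x, y, z], [wx, wy, wz]], ...]. A call has 1 to 8 rows; each row shifts and turns the commanded pose from where the row before left it, along the tool's axes as they then stand; what a row does not reach is not made up. A row lasts 1/8 s, in which the tool goes at most 62.5 mm and 10.7 degrees, less where a joint would pass 70% of its speed; a pose out of reach is approached as far as the arm can. A call with a number of a shift or a turn outside -1 to 1 is refused whole. A call with a gripper value outside its range is refused whole. The fingers move at their own pace and stop on an object; the grip force is fixed at half the most. Time passes only in rows, so rows that do not move let the fingers close. It gives the time, the measured TCP pose, the force, the opening and the grip force at its end, in the units of the state.
- ctrl.get_obs(): the state, without advancing time (a new reading comes with each control period).
- ctrl.get_image(name): name is "side" or "top" or "wrist"; returns a dict with "pixels" (400x640x3 uint8, blue, green, red), "camera_matrix" (3x3 intrinsics, pixels), "view" (4x4, takes a point from world to camera coordinates); the wrist camera has in their place "hand_eye" (4x4, takes a point from camera to tool coordinates, whose origin is the TCP and whose axes are the flange's). Camera axes: x right, y down, z forward; pixel columns grow to the right and rows downward; lengths in mm; the calibration is good to about 2 mm. A picture is of the moment at which its call begins: read the wrist's pose just before it. There is no depth.
- ctrl.close_job(): hands the job in; it is judged then, once.
Trained networks look in the newest picture that a camera, given by its name, has taken for a name from the list of things; names that differ only in an ending like _2 or _b are one class to them, and where a whole thing is asked for, a point or a joint stands for the part that bears it (a point fixed in the world has none). Each returns a list of dicts, best first, with "score" (0 to 1); they miss things now and then, are a little off and sometimes report something else, mostly with a low value. They report only what shows in the picture. A call takes as long as a camera call. They do not tell look-alikes from the thing itself.
- ctrl.masks_of(label, camera): "region" (400x640 bool, what is visible of it) and "bbox" ([left, top, right, bottom] in pixels, round what is visible of it).
- ctrl.pinpoint(label, camera): "xy" ([column, row] in pixels: a listed point, or the origin of a listed thing).
The state is a dict: "t": time; "qpos": joint angles; "qvel": joint speeds; "joint_torque": joint torques, N m; "ee_pos": TCP position; "orientation": TCP orientation; "ft_force": force on the tool from outside, world axes, zero at the start; "moment": the same for the moment, N m; "width": finger opening in mm; "grasp_force": force on a finger pad.
Only numpy, scipy, OpenCV 4.12 (cv2) and the standard library are available. Lean on these libraries where they do the work, as an engineer would, in place of code of your own. Each camera call takes 0.05 s, during which the arm holds its last target. There are 200 camera calls.

## Working session

There is one attempt and no reset: what is moved stays moved. The work goes in short steps, Python scripts to look and compute and a tool call to move; the robot and the scene stay as the last step left them, time stands still between calls to the robot, and variables do not carry over. Pictures are saved under pics/ and viewed, at most 15 in all, crops included, and the job is handed in when it is done.

Besides the shell and the picture viewer there is one more tool, called after ">>>" in YAML: its name, and indented under it one key for each argument. apply_moves: Moves the arm, as the interface text tells. Scaled input: -1 to 1 covers 5 cm each way for a shift and 90 degrees each way for a turn. Its arguments: {"type":"object","properties":{"targets":{"type":"array"}},"required":["targets"]}

```bash
mkdir -p pics
cat > h.py <<'E'
from workcell import ctrl
import numpy as np, cv2
from scipy.spatial.transform import Rotation as R
def cam(name):
    o=ctrl.get_obs(); im=ctrl.get_image(name); K=np.array(im["camera_matrix"])
    if name=="wrist":
        T=np.eye(4);T[:3,:3]=R.from_rotvec(o["orientation"]).as_matrix();T[:3,3]=o["ee_pos"]
        V=np.linalg.inv(T@np.array(im["hand_eye"]))
    else: V=np.array(im["view"])
    return im["pixels"],K,V
def ray(K,V,uv):
    d=V[:3,:3].T@np.linalg.inv(K)@np.array([uv[0],uv[1],1.]); return -V[:3,:3].T@V[:3,3],d
def at_z(K,V,uv,z):
    c,d=ray(K,V,uv); return c+d*(z-c[2])/d[2]
def tri(obs):
    A=np.zeros((3,3));b=np.zeros(3)
    for K,V,uv in obs:
        c,d=ray(K,V,uv);d=d/np.linalg.norm(d);P=np.eye(3)-np.outer(d,d);A+=P;b+=P@c
    return np.linalg.solve(A,b)
def proj(K,V,p):
    q=K@(V[:3,:3]@np.array(p,float)+V[:3,3]);return q[:2]/q[2]
E
python3 - <<'E'
from h import *
np.set_printoptions(precision=1,suppress=True)
o=ctrl.get_obs();print(o)
C={}
for n in("top","side","wrist"):
    C[n]=cam(n);cv2.imwrite(f"pics/{n}0.png",C[n][0]);print(n,C[n][1:])
    for l in ("tube0","clip0","clip1","clip2","clip3","post_top","lever_grip","brake_pivot","button_top"):
        print(n,l,[(np.round(d["xy"],1),round(d["score"],2)) for d in ctrl.pinpoint(l,n)])
E
```

```text
{'t': 0.0, 'qpos': array([ 1.2,  0.4,  1.6, -0. ,  1.1, -0. ]), 'qvel': array([ 0., -0., -0., -0., -0.,  0.]), 'joint_torque': array([  0. , -54.5, -27.4,   0.1,   0. ,  -0. ]), 'ee_pos': array([233.8, 579. , 221.9]), 'orientation': array([-0.6, -3.1,  0. ]), 'ft_force': array([ 0.1,  0.1, -0.1]), 'moment': array([ 0. , -0.1, -0. ]), 'grasp_force': 0.0, 'width': 87.77125548435102}
top (array([[444.2,   0. , 317.4],
       [  0. , 444.2, 197. ],
       [  0. ,   0. ,   1. ]]), array([[   0. ,   -1. ,    0. ,  -21. ],
       [  -1. ,   -0. ,   -0.1,  511.4],
       [   0.1,   -0. ,   -1. , 1245. ],
       [   0. ,    0. ,    0. ,    1. ]]))
top tube0 [(array([415. , 306.1]), 0.92), (array([440.4, 184.8]), 0.91), (array([305. , 253.5]), 0.91), (array([393.9, 233.4]), 0.9), (array([441.7, 236.2]), 0.73), (array([403. , 178.9]), 0.6)]
top clip0 [(array([270.9, 186.2]), 0.98), (array([244.9, 185.5]), 0.9), (array([190.3, 184.9]), 0.87), (array([221.9, 185.7]), 0.78), (array([314.6, 187.7]), 0.72)]
top clip1 [(array([270.9, 186.2]), 0.98), (array([244.9, 185.5]), 0.9), (array([190.3, 184.9]
[... 1528 characters left out ...]
(array([268.8, 160.3]), 0.68)]
side post_top [(array([232.5, 139. ]), 0.9), (array([335.4, 210.6]), 0.2)]
side lever_grip [(array([354.7, 172.7]), 0.57)]
side brake_pivot [(array([336.5, 207.8]), 0.74)]
side button_top [(array([310.6, 201. ]), 0.54), (array([407.3, 187.6]), 0.22)]
wrist (array([[292.3,   0. , 315.3],
       [  0. , 292.3, 198. ],
       [  0. ,   0. ,   1. ]]), array([[   0.4,    0.9,    0. , -625.2],
       [   0.9,   -0.4,    0.3,  -37.2],
       [   0.3,   -0.1,   -1. ,  392. ],
       [   0. ,    0. ,    0. ,    1. ]]))
wrist tube0 []
wrist clip0 []
wrist clip1 []
wrist clip2 []
wrist clip3 []
wrist post_top []
wrist lever_grip []
wrist brake_pivot []
wrist button_top []
```

View pics/top0.png

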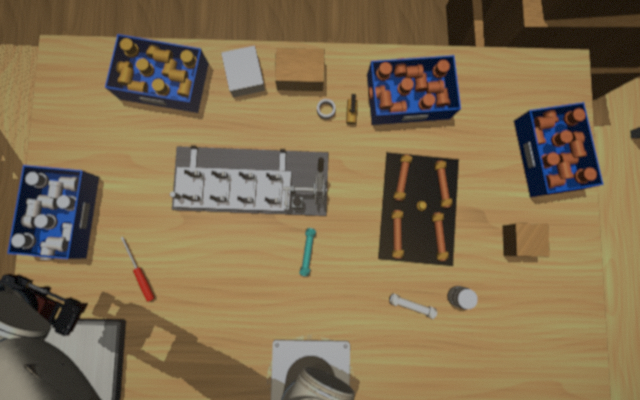

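View pics/side0.png

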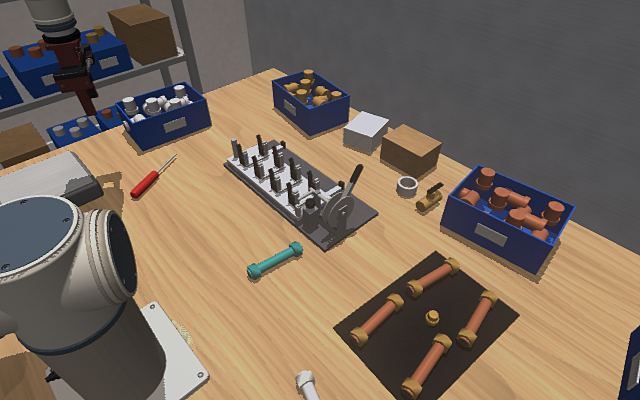

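The top picture shows four copper tubes on the mat at about (403,178), (444,185), (397,233) and (440,236). The jig's clips are at columns 190–271 on row 186, the post is near (170,194) and the lever grip is near (321,161). The side picture agrees.

Run:
```python
from h import *
np.set_printoptions(precision=3,suppress=True)
o=ctrl.get_obs();print(R.from_rotvec(o["orientation"]).as_matrix())
C={n:cam(n) for n in("top","side")}
T=lambda a,b:tri([(*C["top"][1:],a),(*C["side"][1:],b)])
for n,a,b in [("grip",(321.2,161.4),(354.7,172.7)),("piv",(315,191.7),(336.5,207.8)),("but",(291.3,202.1),(310.6,201)),("post",(169.6,194.3),(232.5,139)),
 ("c0",(270.9,186.2),(303.3,187.5)),("c1",(244.9,185.5),(287.5,174.8)),("c2",(221.9,185.7),(268.8,160.3)),("c3",(190.3,184.9),(251.4,148.1))]:
    p=T(a,b);print(n,p,[np.linalg.norm(proj(*C[k][1:],p)-u) for k,u in(("top",a),("side",b))])
for n,z in(("top",19),("side",19)):
    for d in ctrl.masks_of("tube0",n):
        m=d["region"];ys,xs=np.nonzero(m)
        P=np.array([at_z(*C[n][1:],(x,y),z)[:2] for x,y in zip(xs,ys)]);c=P.mean(0);w,v=np.linalg.eigh(np.cov(P.T));v=v[:,1]
        bgr=C[n][0][m].mean(0); t=(P-c)@v
        print(n,round(d["score"],2),"c",c,"ext",t.min(),t.max(),"ang",np.degrees(np.arctan(v[1]/v[0])),bgr, (P[t.argmin()]+P[t.argmax()])/2)
img=cv2.resize(C["top"][0][140:225,160:340],None,fx=4.4,fy=4.4,interpolation=cv2.INTER_CUBIC);cv2.imwrite("pics/topz.png",img)
```

```text
[[-0.927  0.374  0.   ]
 [ 0.374  0.927 -0.   ]
 [-0.    -0.    -1.   ]]
grip [584.713 -12.984 163.409] [np.float64(2.042844371225218), np.float64(2.3453738089400535)]
piv [523.082  -5.617  85.908] [np.float64(1.6191558958482797), np.float64(1.9095767428160426)]
but [495.261  57.837  81.797] [np.float64(2.482253259905707), np.float64(2.850622359938929)]
post [504.298 393.36   90.344] [np.float64(0.5119780914635983), np.float64(0.4922924154674149)]
c0 [535.904 121.446  61.192] [np.float64(0.0316131979401542), np.float64(0.03453744347375855)]
c1 [538.891 193.391  58.373] [np.float64(0.9127614323926828), np.float64(0.9590357002743725)]
c2 [531.025 256.353  76.713] [np.float64(0.4336470123183479), np.float64(0.4418233578710702)]
c3 [533.612 344.686  69.921] [np.float64(0.10952270152209347), np.float64(0.10694062926685913)]
top 0.98 c [ 406.957 -243.615] ext -70.6989397361676 64.75872939907599 ang 0.7564112959955442 [ 53.338  93.185 137.15 ] [ 409.935 -244.195]
top 0.98 c [ 576.748 -259.005] ext -69.77571291232998 69.80717546583367 ang -10.824520500280219 [ 49.678  86.561 130.257] [ 575.7
[... 711 characters left out ...]
de 0.81 c [ 410.725 -240.759] ext -77.29261037529184 71.23495573466556 ang 1.1731292761228496 [ 63.824  96.403 140.988] [ 413.748 -240.439]
side 0.75 c [352.304  14.797] ext -75.16235517222901 66.61430313359936 ang -6.197480193904825 [115.826 122.524  72.434] [356.359  12.552]
side 0.68 c [ 561.792 -376.338] ext -78.46191677252794 73.67487172026672 ang 8.146220651625086 [ 62.425  94.235 138.403] [ 564.159 -375.982]
side 0.63 c [ 405.858 -364.809] ext -77.4793996723572 68.77909255307952 ang 6.492604702268918 [ 63.718  96.842 144.069] [ 410.237 -364.824]
side 0.62 c [ 224.722 -242.831] ext -31.44488077374779 25.982683851790448 ang 73.66084615028302 [175.666 179.306 183.611] [ 231.276 -247.599]
```

>>> apply_moves:
  targets:
    - [1, [0, 0, -0.7], [0, 0, -0.0814]]
    - [1, [0, 0, -0.7], [0, 0, -0.0814]]
    - [1, [0, 0, -0.7], [0, 0, -0.0814]]
    - [1, [-0.5, -0.8, 0], [0, 0, 0]]
    - [1, [-0.5, -0.8, 0], [0, 0, 0]]
    - [1, [-0.5, -0.8, 0], [0, 0, 0]]
    - [1, [-0.5, -0.8, 0], [0, 0, 0]]
    - [1, [-0.5, -0.8, 0], [0, 0, 0]]

```text
t: 2.7
ee_pos: [359.6, 378.2, 327.8]
orientation: [-0.0, 3.141, 0.0]
ft_force: [0.3, 0.4, -0.4]
width: 88.0
grasp_force: 0.0
```

>>> apply_moves:
  targets:
    - [1, [-0.3, -0.8, 0], [0, 0, 0]]
    - [1, [-0.3, -0.8, 0], [0, 0, 0]]
    - [1, [-0.3, -0.8, 0], [0, 0, 0]]
    - [1, [0, -0.6, 0], [0, 0, 0]]
    - [1, [0, -0.6, 0], [0, 0, 0]]
    - [1, [0, 0, 0], [0, 0, 0]]

```text
t: 3.45
ee_pos: [403.8, 198.3, 327.9]
orientation: [0.004, 3.141, 0.0]
ft_force: [-0.1, 0.3, 0.5]
width: 87.9
grasp_force: 0.0
```

```bash
cat > meas.py <<'E'
from h import *
import sys
np.set_printoptions(precision=1,suppress=True)
o=ctrl.get_obs();print(o["ee_pos"],R.from_rotvec(o["orientation"]).as_matrix().round(3).tolist())
im,K,V=cam("wrist");cv2.imwrite(sys.argv[1],im);print("cam",-V[:3,:3].T@V[:3,3],V[2,:3])
Z={"clip0":68,"post_top":92,"lever_grip":162,"brake_pivot":82,"button_top":90}
for l,z in Z.items():
    print(l,[(np.round(d["xy"],1),round(d["score"],2),at_z(K,V,d["xy"],z)[:2]) for d in ctrl.pinpoint(l,"wrist")])
E
python3 meas.py pics/w1.png
```

```text
[403.8 198.3 327.9] [[-1.0, 0.003, 0.0], [0.003, 1.0, 0.0], [-0.0, 0.0, -1.0]]
cam [322.  198.3 490.4] [ 0.3 -0.  -1. ]
clip0 [(array([263. , 242.3]), 0.86, array([528. , 114.8])), (array([310.5, 245.6]), 0.86, array([534. , 190.3])), (array([400.8, 243.9]), 0.71, array([531.4, 334.1])), (array([357.2, 243.5]), 0.58, array([530.5, 264.6]))]
post_top [(array([442.4, 234.1]), 0.59, array([503.6, 386.9]))]
lever_grip []
brake_pivot [(array([178.7, 247.3]), 0.95, array([529.3, -13.2])), (array([263.4, 244.8]), 0.19, array([525.4, 117.9]))]
button_top [(array([212.3, 230.4]), 0.5, array([497.6,  44.8]))]
```

View pics/w1.png

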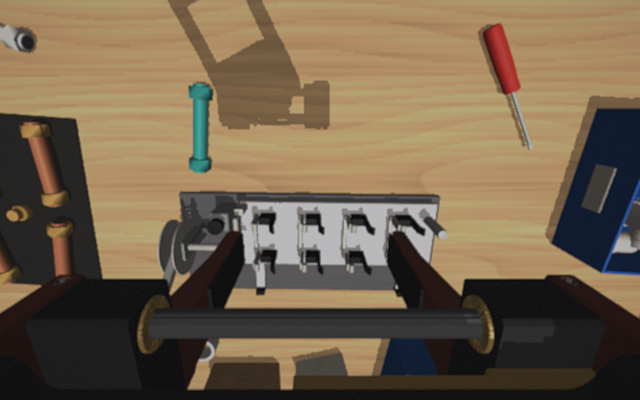

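The picture shows the four clips at columns 263–401 (row 243), the button near (212,230), the brake disc near (178,247) and the post near (442,234). I'll take closer views for precision.

>>> apply_moves:
  targets:
    - [1, [0, -0.6, 0.6], [0, 0, 0]]
    - [1, [0, -0.6, 0.6], [0, 0, 0]]
    - [1, [0, -0.6, 0.6], [0, 0, 0]]
    - [1, [0, -0.6, 0], [0, 0, 0]]
    - [1, [0, 0, 0], [0, 0, 0]]

```text
t: 4.38
ee_pos: [403.8, 78.9, 237.3]
orientation: [-0.003, -3.141, 0.0]
ft_force: [-0.9, 0.1, 0.0]
width: 87.5
grasp_force: 0.0
```

```bash
python3 meas.py pics/w2.png
```

```text
[403.8  78.9 237.3] [[-1.0, 0.002, -0.001], [0.002, 1.0, -0.0], [0.001, -0.0, -1.0]]
cam [322.2  78.9 400. ] [ 0.3 -0.  -1. ]
clip0 [(array([513. , 277.4]), 0.94, array([534.4, 335.6])), (array([343. , 272.7]), 0.91, array([527.1, 114.4])), (array([401.7, 279.6]), 0.76, array([537.4, 191.2])), (array([460.6, 274.6]), 0.7, array([530.2, 266.9]))]
post_top [(array([575.2, 266.2]), 0.74, array([504. , 388.1]))]
lever_grip [(array([230.3, 368.4]), 0.95, array([582.4, -10.1])), (array([ 77.9, 177.4]), 0.56, array([ 378.1, -119.3]))]
brake_pivot [(array([238.1, 279.3]), 0.8, array([527.6, -17.7]))]
button_top [(array([285.9, 261.4]), 0.88, array([498. ,  43.6])), (array([ 11.8, 276.5]), 0.59, array([ 518. , -289.3]))]
```

View pics/w2.png

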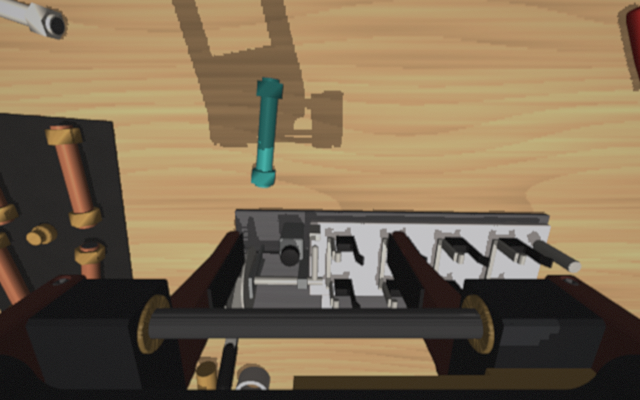

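>>> apply_moves:
  targets:
    - [1, [0, 0.8, 0], [0, 0, 0]]
    - [1, [0, 0.8, 0], [0, 0, 0]]
    - [1, [0, 0.8, 0], [0, 0, 0]]
    - [1, [0, 0.8, 0], [0, 0, 0]]
    - [1, [0, 0, 0], [0, 0, 0]]

```text
t: 5.3
ee_pos: [403.8, 242.1, 237.8]
orientation: [-0.006, 3.141, 0.001]
ft_force: [0.6, -0.5, -0.9]
width: 87.8
grasp_force: 0.0
```

```bash
python3 meas.py pics/w3.png
```

```text
[403.8 242.1 237.8] [[-1.0, -0.004, 0.001], [-0.004, 1.0, 0.001], [-0.001, 0.001, -1.0]]
cam [321.9 241.5 400.4] [ 0.3  0.  -1. ]
clip0 [(array([276.1, 278.9]), 0.97, array([537.1, 191.6])), (array([388.5, 278. ]), 0.97, array([535.2, 338.2])), (array([333.8, 277.7]), 0.69, array([535. , 266.8]))]
post_top [(array([435.8, 266.2]), 0.64, array([503.5, 386.4]))]
lever_grip []
brake_pivot [(array([108. , 278.2]), 0.56, array([527.7, -16. ]))]
button_top [(array([145.6, 260.1]), 0.81, array([497.7,  40.3]))]
```

View pics/w3.png

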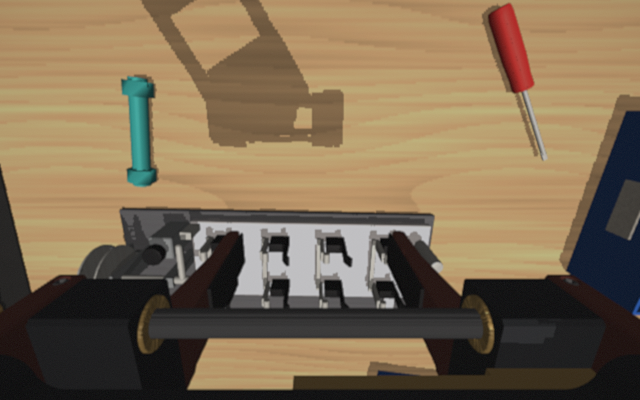

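The two close views agree. The clips are at x≈534, y≈115.5+75k. The post is at (504,387), the button at (498,42), and the lever is at y≈-13 with its grip at x≈582. Next I'll go behind the lever with shut fingers.

>>> apply_moves:
  targets:
    - [-1, [-0.76, -0.85, 0], [0, 0, 0]]
    - [-1, [-0.76, -0.85, 0], [0, 0, 0]]
    - [-1, [-0.76, -0.85, 0], [0, 0, 0]]
    - [-1, [-0.76, -0.85, 0], [0, 0, 0]]
    - [-1, [-0.76, -0.85, 0], [0, 0, 0]]
    - [-1, [-0.76, -0.85, 0], [0, 0, 0]]
    - [-1, [0, 0, 0], [0, 0, 0]]
    - [-1, [0, 0, 0], [0, 0, 0]]

```text
t: 6.6
ee_pos: [631.0, -16.1, 237.3]
orientation: [-0.003, -3.14, -0.0]
ft_force: [0.1, -0.4, -0.3]
width: 11.4
grasp_force: 0.0
```

>>> apply_moves:
  targets:
    - [-1, [0, 0, 0.6], [0, 0, 0]]
    - [-1, [0, 0, 0.6], [0, 0, 0]]
    - [-1, [0, 0, 0.56], [0, 0, 0]]
    - [-1, [0, 0, 0], [0, 0, 0]]
    - [-1, [0.5, 0, 0], [0, 0, 0]]
    - [-1, [0.5, 0, 0], [0, 0, 0]]
    - [-1, [0.5, 0, 0], [0, 0, 0]]
    - [-1, [0, 0, 0], [0, 0, 0]]

```text
t: 7.6
ee_pos: [557.0, -15.0, 151.9]
orientation: [-0.001, 3.139, 0.0]
ft_force: [2.3, 0.4, 0.2]
width: 0.1
grasp_force: 0.6
```

>>> apply_moves:
  targets:
    - [-1, [0.2, 0, 0], [0, 0, 0]]
    - [-1, [0.2, 0, 0], [0, 0, 0]]
    - [-1, [0.18, 0, 0], [0, 0, 0]]
    - [-1, [0, 0, 0], [0, 0, 0]]
    - [-1, [0, 0, 0], [0, 0, 0]]

```text
t: 8.22
ee_pos: [529.3, -15.4, 150.5]
orientation: [0.0, 3.139, -0.0]
ft_force: [4.7, 0.9, 4.1]
width: 0.8
grasp_force: 2.6
```

```bash
cat > lev.py <<'E'
from h import *
np.set_printoptions(precision=1,suppress=True)
C={n:cam(n) for n in("top","side")};D={}
for l in("lever_grip","brake_pivot"):
    for n in C:
        D[l,n]=ctrl.pinpoint(l,n);print(l,n,[(np.round(d["xy"],1),round(d["score"],2)) for d in D[l,n]])
    if D[l,"top"] and D[l,"side"]:print(tri([(*C[n][1:],D[l,n][0]["xy"]) for n in C]))
K,V=C["side"][1:]
for th in(0,.5,.75,1.0):
    g=[527.5-97*np.sin(th-.6),-13,82+97*np.cos(th-.6)];print(th,proj(K,V,g),proj(*C["top"][1:],g))
cv2.imwrite("pics/lev.png",cv2.resize(C["side"][0][120:270,260:460],None,fx=3,fy=3))
E
python3 lev.py
```

```text
lever_grip top []
lever_grip side [(array([331.6, 183.1]), 0.92)]
brake_pivot top [(array([402.9, 178.2]), 0.67)]
brake_pivot side [(array([337.3, 209.2]), 0.84)]
[ 465.9 -165.9  266.9]
0 [356.3 173.3] [319.8 163.9]
0.5 [342.6 176.3] [319.6 180. ]
0.75 [334.7 181.3] [319.5 189.3]
1.0 [326.9 188.5] [319.2 198.7]
```

>>> apply_moves:
  targets:
    - [-1, [0.08, 0, 0], [0, 0, 0]]
    - [-1, [0, 0, 0], [0, 0, 0]]
    - [-1, [-0.3, 0, 0], [0, 0, 0]]
    - [-1, [-0.5, 0, 0], [0, 0, 0]]
    - [-1, [-0.5, 0, 0], [0, 0, 0]]
    - [-1, [0, 0, 0], [0, 0, 0]]
    - [-1, [0, 0, 0], [0, 0, 0]]

```text
t: 9.4
ee_pos: [587.3, -15.5, 148.7]
orientation: [-0.0, -3.138, -0.0]
ft_force: [-0.3, 0.8, -0.9]
width: 0.5
grasp_force: 0.0
```

```bash
python3 lev.py
```

```text
lever_grip top []
lever_grip side [(array([335.2, 182.9]), 0.88)]
brake_pivot top [(array([404.2, 177.9]), 0.39), (array([275.3, 186.5]), 0.35)]
brake_pivot side []
0 [356.3 173.3] [319.8 163.9]
0.5 [342.6 176.3] [319.6 180. ]
0.75 [334.7 181.3] [319.5 189.3]
1.0 [326.9 188.5] [319.2 198.7]
```

View pics/lev.png

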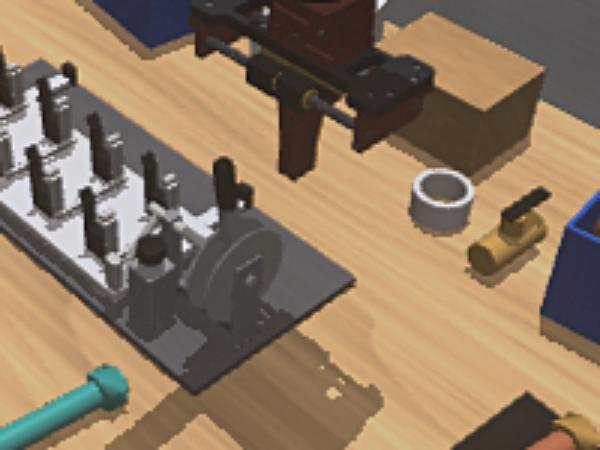

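The crop shows the lever nearly upright and slightly towards the robot, with its grip at about (336,182) in the full image, so it is in the third notch. Next I'll look at the tubes.

>>> apply_moves:
  targets:
    - [1, [0, 0, -0.91], [0, 0, 0]]
    - [1, [0, 0, -0.91], [0, 0, 0]]
    - [1, [0.29, -0.98, 0], [0, 0, 0]]
    - [1, [0.29, -0.98, 0], [0, 0, 0]]
    - [1, [0.29, -0.98, 0], [0, 0, 0]]
    - [1, [0.29, -0.98, 0], [0, 0, 0]]
    - [1, [0.29, -0.98, 0], [0, 0, 0]]
    - [1, [0.29, -0.98, 0], [0, 0, 0]]

```text
t: 10.7
ee_pos: [501.0, -311.0, 241.0]
orientation: [0.0, 3.141, -0.0]
ft_force: [0.4, -0.2, -0.8]
width: 77.2
grasp_force: 0.0
```

>>> apply_moves:
  targets:
    - [1, [0, 0, 0], [0, 0, 0]]
    - [1, [0, 0, 0], [0, 0, 0]]

```text
t: 10.95
ee_pos: [501.6, -309.1, 240.6]
orientation: [-0.002, -3.141, -0.001]
ft_force: [-0.5, -0.9, -0.1]
width: 88.0
grasp_force: 0.0
```

```bash
cat > tubes.py <<'E'
from h import *
import sys
np.set_printoptions(precision=1,suppress=True)
o=ctrl.get_obs();print("tcp",o["ee_pos"],"yaw",np.degrees(np.arctan2(*R.from_rotvec(o["orientation"]).as_matrix()[[1,0],0])))
for n in sys.argv[2:]:
    im,K,V=cam(n);cv2.imwrite(sys.argv[1]+n+".png",im)
    print(n,"pin",[(at_z(K,V,d["xy"],19)[:2],round(d["score"],2)) for d in ctrl.pinpoint("tube0",n)])
    for d in ctrl.masks_of("tube0",n):
        m=d["region"];b,g,r=im[m].mean(0)
        if r<1.7*b: continue
        (cx,cy),(w,h),_=(rr:=cv2.minAreaRect(np.argwhere(m)[:,::-1].astype(np.float32)))
        q=cv2.boxPoints(rr);e=[np.linalg.norm(q[i]-q[(i+1)%4]) for i in(0,1)];k=0 if e[0]<e[1] else 1
        a=at_z(K,V,(q[k]+q[(k+1)%4])/2,19);c=at_z(K,V,(q[(k+2)%4]+q[(k+3)%4])/2,19);v=(c-a)[:2]
        print(" ",round(d["score"],2),"bbox",d["bbox"],"mid",(a+c)[:2]/2,"len",np.linalg.norm(v),"ang",np.degrees(np.arctan(v[1]/v[0])))
E
python3 tubes.py pics/t1 wrist top
```

```text
tcp [ 501.6 -309.1  240.6] yaw 179.94425555304983
wrist pin [(array([ 559.6, -376.3]), 0.94), (array([ 408.2, -243.1]), 0.85), (array([356.6,  13.2]), 0.7), (array([ 403.3, -362.2]), 0.69), (array([ 575. , -258.1]), 0.56)]
  0.93 bbox [332.3, 176.3, 372.6, 267.4] mid [ 579.  -258.6] len 143.28299936058153 ang -10.752280054734712
  0.87 bbox [245.2, 161.9, 286.1, 257.2] mid [ 562.1 -377. ] len 142.28412833290386 ang 7.833945012324301
  0.7 bbox [354.6, 35.1, 385.5, 157.1] mid [ 411.3 -240.7] len 139.39010659496972 ang 1.4093368502039991
  0.61 bbox [250.1, 30.3, 293.9, 152.3] mid [ 407.5 -364.6] len 141.20597092274508 ang 6.410625896369101
top pin [(array([347.8,  13.2]), 0.95), (array([ 581.2, -259.5]), 0.8), (array([ 561.9, -367.8]), 0.75), (array([ 412.6, -240.7]), 0.68)]
  0.82 bbox [393.8, 153.3, 412.1, 200.4] mid [ 576.2 -257.9] len 140.72475444049536 ang -10.839249595023883
  0.76 bbox [391.7, 213.4, 401.7, 258.0] mid [ 411.3 -242.7] len 132.53185572567023 ang -0.20670780874269995
  0.73 bbox [428.2, 159.9, 447.0, 186.8] mid [ 591.3 -368.9] len 80.7344764188148 ang -0.9074947154987086
```

View pics/t1wrist.png

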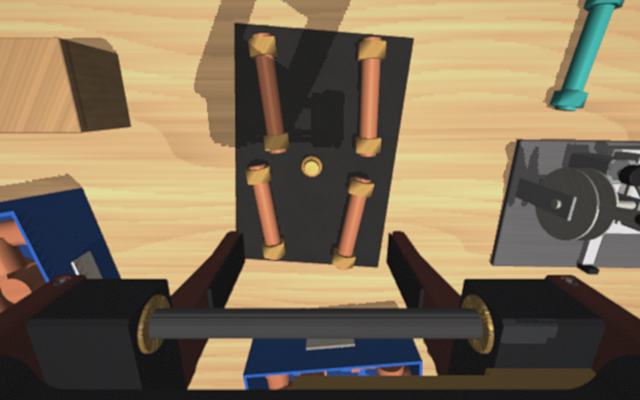

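The picture shows the four tubes between columns 245 and 386 and rows 30 and 267, with the brass plug at (312,167) to be left alone. The masks agree across cameras. I'll grasp tube A at (577.5,-258.5), angle -10.8°.

>>> apply_moves:
  targets:
    - [1, [-0.76, 0.5, 0.5], [0, 0, 0]]
    - [1, [-0.76, 0.5, 0.5], [0, 0, 0]]
    - [1, [0, 0, 0.9], [0, 0, 0.06]]
    - [1, [0, 0, 0.9], [0, 0, 0.06]]
    - [1, [0, 0, 0.62], [0, 0, 0]]
    - [1, [0, 0, 0.62], [0, 0, 0]]
    - [1, [0, 0, 0.62], [0, 0, 0]]
    - [1, [0, 0, 0], [0, 0, 0]]

```text
t: 12.25
ee_pos: [577.7, -258.8, 6.2]
orientation: [-0.294, -3.126, -0.001]
ft_force: [0.5, -0.2, -0.1]
width: 88.0
grasp_force: 0.0
```

>>> apply_moves:
  targets:
    - [-1, [0, 0, 0], [0, 0, 0]]
    - [-1, [0, 0, 0], [0, 0, 0]]
    - [-1, [0, 0, 0], [0, 0, 0]]
    - [-1, [0, 0, 0], [0, 0, 0]]
    - [-1, [0, 0, 0], [0, 0, 0]]

```text
t: 12.88
ee_pos: [577.9, -259.6, 7.8]
orientation: [0.296, 3.127, -0.0]
ft_force: [-0.1, 0.3, -0.2]
width: 41.2
grasp_force: 0.0
```

>>> apply_moves:
  targets:
    - [-1, [0, 0, 0], [0, 0, 0]]
    - [-1, [0, 0, 0], [0, 0, 0]]
    - [-1, [0, 0, 0], [0, 0, 0]]
    - [-1, [0, 0, -0.8], [0, 0, 0]]
    - [-1, [0, 0, -0.9], [0, 0, -0.06]]
    - [-1, [0, 0, -0.9], [0, 0, -0.06]]
    - [-1, [0, 0, -0.9], [0, 0, 0]]
    - [-1, [0, 0, -0.9], [0, 0, 0]]

```text
t: 13.88
ee_pos: [577.3, -259.4, 228.8]
orientation: [-0.0, -3.141, -0.0]
ft_force: [1.2, -0.2, -0.8]
width: 21.5
grasp_force: 30.0
```

>>> apply_moves:
  targets:
    - [-1, [0, 0, -0.3], [0, 0, 0]]
    - [-1, [0, 0, 0], [0, 0, 0]]

```text
t: 14.12
ee_pos: [577.8, -259.6, 242.6]
orientation: [0.0, 3.141, -0.001]
ft_force: [0.4, -0.1, -2.6]
width: 21.3
grasp_force: 30.0
```

```bash
cat > held.py <<'E'
from h import *
import sys
np.set_printoptions(precision=1,suppress=True)
o=ctrl.get_obs();p=o["ee_pos"];print("tcp",p,"rot",R.from_rotvec(o["orientation"]).as_matrix().round(3).tolist(),o["width"],o["grasp_force"],o["ft_force"])
im,K,V=cam("wrist");cv2.imwrite("pics/"+sys.argv[1]+".png",im)
print([(d["xy"].round(1) if hasattr(d["xy"],'round') else d["xy"],round(d["score"],2),(at_z(K,V,d["xy"],p[2]+11)-p)) for d in ctrl.pinpoint("tube0","wrist")])
for d in ctrl.masks_of("tube0","wrist"):
    b=d["bbox"];print(round(d["score"],2),b,[at_z(K,V,(( b[0]+b[2])/2,r),p[2]+11)-p for r in(b[1],b[3])])
E
python3 held.py g1
```

```text
tcp [ 577.8 -259.6  242.6] rot [[-1.0, 0.0, 0.001], [0.0, 1.0, -0.0], [-0.001, -0.0, -1.0]] 21.315977628797185 29.998767971992493 [ 0.4 -0.1 -2.6]
[([316.7, 251.9], 0.93, array([-1.8,  0.7, 11. ])), ([228.8, 157.7], 0.89, array([-56.3, -45.2,  11. ])), ([228.1, 24.7], 0.73, array([-117.6,  -40.1,   11. ])), ([330.9, 29.2], 0.71, array([-115.7,    7. ,   11. ]))]
0.72 [203.1, 104.6, 249.1, 205.6] [array([-82.7, -44.2,  11. ]), array([-30., -49.,  11.])]
0.68 [319.2, 0.0, 342.2, 90.5] [array([-127.3,    6.7,   11. ]), array([-89.2,   7.4,  11. ])]
0.65 [213.0, 0.0, 251.2, 88.7] [array([-127.3,  -37.4,   11. ]), array([-90.1, -40.6,  11. ])]
0.6 [525.9, 0.8, 562.3, 43.2] [array([-127. ,  102.4,   11. ]), array([-109.9,  106.4,   11. ])]
0.58 [287.6, 132.8, 347.5, 364.0] [array([-69.,   1.,  11.]), array([80.7,  1.4, 11. ])]
```

View pics/g1.png

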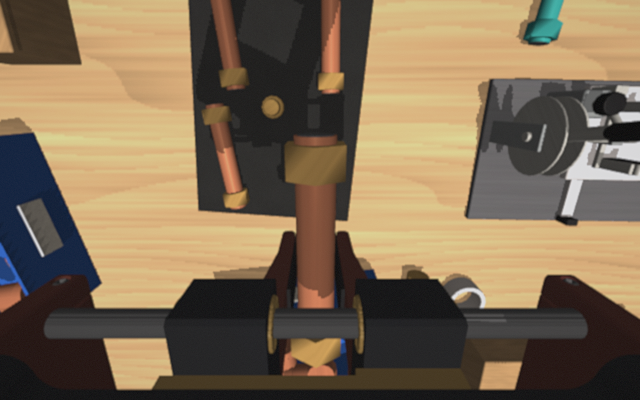

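The tube is held centred (near end 69 mm behind the TCP, nut at rows 135–185). I'll carry it over clip 3.

>>> apply_moves:
  targets:
    - [-1, [0.07, 1, 0], [0, 0, 0]]
    - [-1, [0.07, 1, 0], [0, 0, 0]]
    - [-1, [0.07, 1, 0], [0, 0, 0]]
    - [-1, [0.07, 1, 0], [0, 0, 0]]
    - [-1, [0.07, 1, 0], [0, 0, 0]]
    - [-1, [0.07, 1, 0], [0, 0, 0]]
    - [-1, [0.07, 1, 0], [0, 0, 0]]
    - [-1, [0.07, 1, 0], [0, 0, 0]]

```text
t: 15.28
ee_pos: [548.8, 141.8, 240.7]
orientation: [-0.0, -3.139, 0.001]
ft_force: [0.8, -0.6, -1.7]
width: 21.2
grasp_force: 30.0
```

>>> apply_moves:
  targets:
    - [-1, [0.07, 1, 0], [0, 0, 0]]
    - [-1, [0.07, 1, 0], [0, 0, 0]]
    - [-1, [0.07, 1, 0], [0, 0, 0]]
    - [-1, [0.07, 1, 0], [0, 0, 0]]
    - [-1, [0, 0, 0.8], [0, 0, 0]]
    - [-1, [0, 0, 0.8], [0, 0, 0]]
    - [-1, [0, 0, 0.8], [0, 0, 0]]
    - [-1, [0, 0, 0], [0, 0, 0]]

```text
t: 16.27
ee_pos: [532.8, 338.6, 117.8]
orientation: [-0.0, -3.133, 0.008]
ft_force: [0.4, 0.5, -1.2]
width: 21.4
grasp_force: 30.0
```

```bash
python3 held.py g2; python3 meas.py pics/g2b.png
```

```text
tcp [532.8 338.6 117.8] rot [[-1.0, 0.0, -0.008], [0.0, 1.0, -0.005], [0.008, -0.005, -1.0]] 21.365879948948578 29.99882698059082 [ 0.4  0.5 -1.2]
[([316.5, 254.5], 0.97, array([-0. ,  0.6, 11. ]))]
0.69 [286.4, 129.9, 348.2, 368.0] [array([-70.3,   0.9,  11. ]), array([83.3,  1.3, 11. ])]
[536.6 340.8 123.4] [[-1.0, 0.0, 0.001], [0.0, 1.0, 0.0], [-0.001, 0.0, -1.0]]
cam [454.6 340.5 286. ] [ 0.3  0.  -1. ]
clip0 [(array([221.6, 207.5]), 0.85, array([530.9, 266.7])), (array([ 26.6, 207. ]), 0.73, array([530.4, 113. ])), (array([127.9, 208.6]), 0.64, array([531.8, 192.6]))]
post_top [(array([385.3, 185. ]), 0.87, array([506.2, 388.7])), (array([126.8, 211.1]), 0.19, array([525.2, 207.8]))]
lever_grip []
brake_pivot []
button_top []
```

View pics/g2.png

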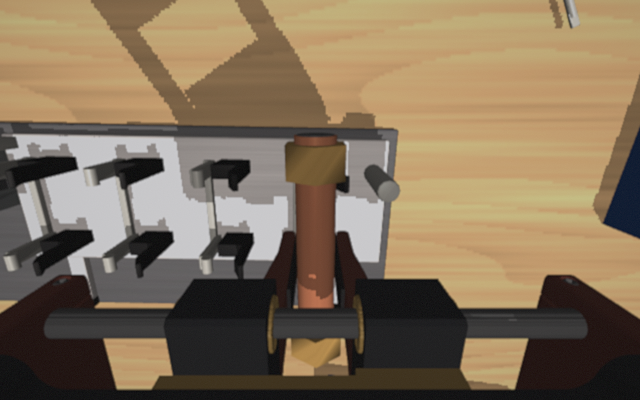

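Run:
```python
from h import *
np.set_printoptions(precision=1,suppress=True)
im,K,V=cam("wrist")
z=im.copy()
for cx,col in((532,(0,0,255)),):
  for cy in(265.5,190.5):
    for s in(-34,34):
      for dx in(-6,6):
        for p,cc in(([cx+s+dx,cy+11.6,82],(0,0,255)),([cx+s+dx,cy-5.5,80],(0,255,0)),([cx+s+dx,cy+20,92],(255,0,0))):
          u=proj(K,V,p);cv2.circle(z,tuple(int(round(a*8)) for a in u),8,cc,-1,shift=3)
cv2.imwrite("pics/ov.png",cv2.resize(z[130:300,60:280],None,fx=3.5,fy=3.5,interpolation=cv2.INTER_NEAREST))
```

```text
(no output)
```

View pics/ov.png

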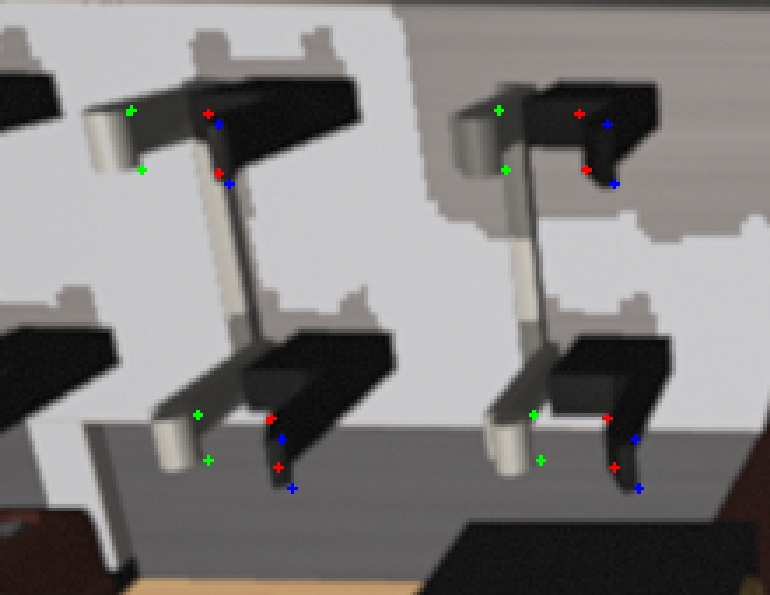

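The overlay puts the clip axis at x≈533.5–534.5, with a jig yaw of about -1°, and confirms the y estimates to about 1 mm. I'll press the tube in.

>>> apply_moves:
  targets:
    - [-1, [0.04, -0.016, 0.37], [0, 0, 0.011]]
    - [-1, [0, 0, 0.37], [0, 0, 0]]
    - [-1, [0, 0, 0.1], [0, 0, 0]]
    - [-1, [0, 0, 0.1], [0, 0, 0]]
    - [-1, [0, 0, 0.1], [0, 0, 0]]
    - [-1, [0, 0, 0.1], [0, 0, 0]]

```text
t: 17.52
ee_pos: [534.0, 339.8, 65.4]
orientation: [0.027, 3.141, 0.0]
ft_force: [0.1, 3.0, -1.3]
width: 21.5
grasp_force: 30.0
```

>>> apply_moves:
  targets:
    - [-1, [0, 0, 0.1], [0, 0, 0]]
    - [-1, [0, 0, 0.1], [0, 0, 0]]
    - [-1, [0, 0, 0.04], [0, 0, 0]]
    - [-1, [0, 0, 0], [0, 0, 0]]

```text
t: 18.02
ee_pos: [535.6, 339.3, 56.3]
orientation: [0.027, 3.139, 0.0]
ft_force: [-1.6, -5.7, 19.6]
width: 21.4
grasp_force: 30.0
```

>>> apply_moves:
  targets:
    - [-1, [0, 0, 0.04], [0, 0, 0]]
    - [-1, [0, 0, 0], [0, 0, 0]]
    - [0, [0, 0, 0], [0, 0, 0]]
    - [0, [0, 0, 0], [0, 0, 0]]
    - [0, [0, 0, 0], [0, 0, 0]]
    - [0, [0, 0, -0.8], [0, 0, 0]]
    - [0, [0, 0, -0.9], [0, 0, 0]]
    - [0, [0, 0, 0], [0, 0, 0]]

```text
t: 19.02
ee_pos: [535.9, 340.9, 139.8]
orientation: [0.027, 3.136, 0.005]
ft_force: [0.2, -0.7, 0.8]
width: 44.4
grasp_force: 0.0
```

Run:
```python
from h import *
print(ctrl.get_obs()["ee_pos"])
im,K,V=cam("wrist");print(ctrl.pinpoint("tube0","wrist"));print([(at_z(K,V,d["xy"],68).round(1),d["score"]) for d in ctrl.pinpoint("tube0","wrist")])
s,_,_=cam("side")
a=cv2.resize(im[100:330,200:440],(600,575)); cv2.imwrite("pics/p1.png",a)
```

```text
[535.85150498 340.89198292 139.82273147]
[{'xy': [314.8, 206.9], 'score': 0.92}]
[(array([535.7, 340.6,  68. ]), 0.92)]
```

View pics/p1.png

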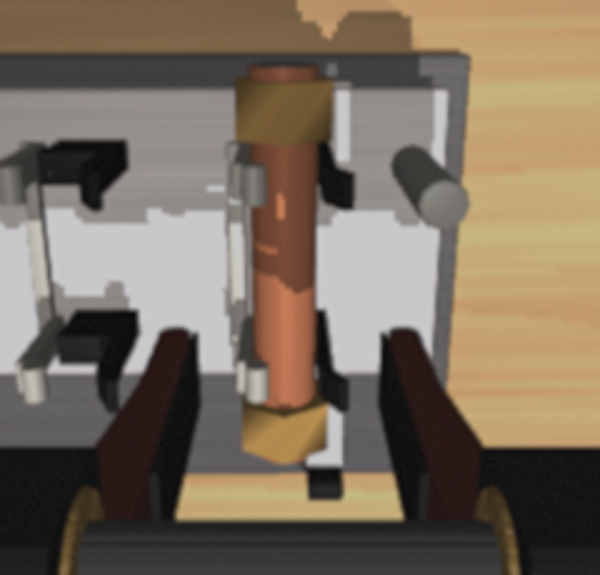

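The crop shows both rollers lying over the tube's left edge by about 5 mm, so clip 3 is fully home and closed. Next I'll go back for another look at the mat.

>>> apply_moves:
  targets:
    - [0, [0, 0, -1], [0, 0, -0.011]]
    - [1, [0, 0, -1], [0, 0, 0]]
    - [1, [0.05, -1, 0], [0, 0, 0]]
    - [1, [0.05, -1, 0], [0, 0, 0]]
    - [1, [0.05, -1, 0], [0, 0, 0]]
    - [1, [0.05, -1, 0], [0, 0, 0]]
    - [1, [0.05, -1, 0], [0, 0, 0]]
    - [1, [0.05, -1, 0], [0, 0, 0]]

```text
t: 20.23
ee_pos: [517.9, 38.1, 235.2]
orientation: [-0.0, -3.139, 0.0]
ft_force: [0.6, 0.0, -0.4]
width: 87.6
grasp_force: 0.0
```

>>> apply_moves:
  targets:
    - [1, [0.05, -1, 0], [0, 0, 0]]
    - [1, [0.05, -1, 0], [0, 0, 0]]
    - [1, [0.05, -1, 0], [0, 0, 0]]
    - [1, [0.05, -1, 0], [0, 0, 0]]
    - [1, [0.05, -1, 0], [0, 0, 0]]
    - [1, [0.05, -1, 0], [0, 0, 0]]
    - [1, [0.05, -1, 0], [0, 0, 0]]
    - [1, [0, 0, 0], [0, 0, 0]]

```text
t: 21.22
ee_pos: [500.3, -312.9, 234.8]
orientation: [-0.006, -3.139, -0.001]
ft_force: [0.2, 0.9, 0.1]
width: 88.1
grasp_force: 0.0
```

```bash
python3 tubes.py pics/t2 wrist
```

```text
tcp [ 500.3 -312.9  234.8] yaw 179.77260651979995
wrist pin [(array([ 408.1, -362.8]), 0.94), (array([ 561.6, -377.4]), 0.77), (array([ 409.6, -240.9]), 0.59), (array([356.8,  15.3]), 0.56)]
  0.94 bbox [248.2, 164.6, 291.8, 261.9] mid [ 562.7 -376.9] len 144.0382934106424 ang 8.297580307218208
  0.85 bbox [249.9, 29.3, 292.1, 153.9] mid [ 406.8 -365.9] len 140.55573387973118 ang 5.883262842698287
  0.55 bbox [359.0, 34.4, 387.7, 159.5] mid [ 411.3 -240.3] len 139.8061783304794 ang 2.4912200545976417
```

>>> apply_moves:
  targets:
    - [1, [-0.61, -0.64, 0.5], [0, 0, 0]]
    - [1, [-0.61, -0.64, 0.5], [0, 0, 0]]
    - [1, [0, 0, 0.9], [0, 0, -0.044]]
    - [1, [0, 0, 0.9], [0, 0, -0.044]]
    - [1, [0, 0, 0.58], [0, 0, 0]]
    - [1, [0, 0, 0.58], [0, 0, 0]]
    - [1, [0, 0, 0.58], [0, 0, 0]]
    - [0, [0, 0, 0], [0, 0, 0]]

```text
t: 22.38
ee_pos: [561.0, -371.6, 7.3]
orientation: [0.219, -3.13, -0.005]
ft_force: [0.1, -0.0, 0.7]
width: 81.1
grasp_force: 0.0
```

>>> apply_moves:
  targets:
    - [-1, [0, 0, 0], [0, 0, 0]]
    - [-1, [0, 0, 0], [0, 0, 0]]
    - [-1, [0, 0, 0], [0, 0, 0]]
    - [-1, [0, 0, 0], [0, 0, 0]]
    - [-1, [0, 0, 0], [0, 0, 0]]
    - [-1, [0, 0, 0], [0, 0, 0]]
    - [-1, [0, 0, 0], [0, 0, 0]]
    - [-1, [0, 0, 0], [0, 0, 0]]

```text
t: 23.38
ee_pos: [562.4, -374.6, 9.8]
orientation: [-0.217, 3.134, -0.001]
ft_force: [-0.6, -0.8, 1.6]
width: 21.0
grasp_force: 30.0
```

>>> apply_moves:
  targets:
    - [-1, [0, 0, -0.6], [0, 0, 0]]
    - [-1, [0, 0, -0.9], [0, 0, 0.044]]
    - [-1, [0, 0, -0.9], [0, 0, 0.044]]
    - [-1, [0, 0, -0.9], [0, 0, 0]]
    - [-1, [0, 0, -0.9], [0, 0, 0]]
    - [-1, [0, 0, -0.5], [0, 0, 0]]
    - [-1, [0, 0, 0], [0, 0, 0]]

```text
t: 24.25
ee_pos: [563.1, -374.8, 246.6]
orientation: [0.0, 3.138, -0.003]
ft_force: [-0.6, 0.6, -2.4]
width: 21.4
grasp_force: 30.0
```

```bash
python3 held.py g3
```

```text
tcp [ 563.1 -374.8  246.6] rot [[-1.0, 0.0, 0.003], [0.0, 1.0, -0.002], [-0.003, -0.002, -1.0]] 21.383092432768716 29.997156858444214 [-0.6  0.6 -2.4]
[([428.2, 42.2], 0.96, array([-110.3,   52.3,   11. ])), ([318.2, 251.8], 0.94, array([-1.9,  1.5, 11. ])), ([324.8, 40.0], 0.73, array([-111.2,    4.3,   11. ]))]
0.81 [283.8, 127.6, 346.2, 361.2] [array([-71.7,  -0.3,  11. ]), array([78.5, -0.3, 11. ])]
0.7 [615.5, 2.9, 638.5, 55.9] [array([-126.1,  139.4,   11. ]), array([-104.5,  146.3,   11. ])]
0.63 [310.3, 0.0, 343.3, 101.4] [array([-127.3,    5. ,   11. ]), array([-84.2,   5.5,  11. ])]
```

>>> apply_moves:
  targets:
    - [-1, [0.04, 0.984, 0], [0, 0, 0]]
    - [-1, [0.04, 0.984, 0], [0, 0, 0]]
    - [-1, [0.04, 0.984, 0], [0, 0, 0]]
    - [-1, [0.04, 0.984, 0], [0, 0, 0]]
    - [-1, [0.04, 0.984, 0], [0, 0, 0]]
    - [-1, [0.04, 0.984, 0], [0, 0, 0]]
    - [-1, [0.04, 0.984, 0], [0, 0, 0]]
    - [-1, [0.04, 0.984, 0], [0, 0, 0]]

```text
t: 25.4
ee_pos: [545.1, 20.8, 242.8]
orientation: [-0.001, -3.138, 0.0]
ft_force: [1.3, 0.5, -0.5]
width: 21.0
grasp_force: 30.0
```

>>> apply_moves:
  targets:
    - [-1, [0.04, 0.984, 0], [0, 0, 0]]
    - [-1, [0.04, 0.984, 0], [0, 0, 0]]
    - [-1, [0.04, 0.984, 0], [0, 0, 0]]
    - [-1, [0.04, 0.984, 0], [0, 0, 0]]
    - [-1, [0.04, 0.984, 0], [0, 0, 0]]
    - [-1, [0, 0, 0.8], [0, 0, 0.011]]
    - [-1, [0, 0, 0.8], [0, 0, 0]]
    - [-1, [0, 0, 0.8], [0, 0, 0]]

```text
t: 26.4
ee_pos: [535.1, 265.0, 121.7]
orientation: [-0.027, -3.139, 0.002]
ft_force: [0.3, -0.1, -0.9]
width: 21.0
grasp_force: 30.0
```

>>> apply_moves:
  targets:
    - [-1, [0, 0, 0], [0, 0, 0]]
    - [-1, [0, 0, 0], [0, 0, 0]]

```text
t: 26.65
ee_pos: [536.7, 265.3, 125.0]
orientation: [-0.028, -3.141, 0.0]
ft_force: [0.7, -0.7, -0.6]
width: 21.3
grasp_force: 30.0
```

```bash
python3 held.py g4;python3 meas.py pics/g4b.png
```

```text
tcp [536.7 265.3 125. ] rot [[-1.0, 0.018, -0.0], [0.018, 1.0, -0.0], [0.0, -0.0, -1.0]] 21.338718920231404 29.997146129608154 [ 0.7 -0.7 -0.6]
[([407.6, 210.5], 0.83, array([-26.2,  51.2,  11. ])), ([313.0, 248.8], 0.71, array([-3.8, -1.4, 11. ])), ([491.2, 187.2], 0.66, array([-38.8,  95.1,  11. ]))]
0.88 [382.9, 122.1, 441.6, 278.5] [array([-73.4,  49.9,  11. ]), array([16.8, 57.2, 11. ])]
0.85 [284.0, 127.7, 346.7, 358.1] [array([-71.5,   1.1,  11. ]), array([75.7, -1.4, 11. ])]
0.59 [57.6, 133.0, 504.5, 272.4] [array([-69.2, -16.3,  11. ]), array([ 11.3, -20.6,  11. ])]
[537.4 265.7 126.3] [[-1.0, 0.018, 0.002], [0.018, 1.0, 0.001], [-0.002, 0.001, -1.0]]
cam [455.2 266.7 288.7] [ 0.3 -0.  -1. ]
clip0 [(array([220.4, 212.5]), 0.71, array([535.8, 189.3])), (array([126.8, 210.5]), 0.57, array([532.8, 114.5])), (array([405.7, 212.7]), 0.56, array([538.6, 338.4]))]
post_top [(array([489.8, 182.5]), 0.82, array([508.2, 387.3]))]
lever_grip []
brake_pivot []
button_top []
```

>>> apply_moves:
  targets:
    - [-1, [-0.03, -0.016, 0.4], [0, 0, 0]]
    - [-1, [0, 0, 0.4], [0, 0, 0]]
    - [-1, [0, 0, 0.1], [0, 0, 0]]
    - [-1, [0, 0, 0.1], [0, 0, 0]]
    - [-1, [0, 0, 0.1], [0, 0, 0]]
    - [-1, [0, 0, 0.1], [0, 0, 0]]
    - [-1, [0, 0, 0.1], [0, 0, 0]]
    - [-1, [0, 0, 0.1], [0, 0, 0]]

```text
t: 28.1
ee_pos: [540.5, 264.3, 58.0]
orientation: [0.026, 3.137, 0.0]
ft_force: [-1.7, -10.5, 49.1]
width: 21.3
grasp_force: 30.0
```

>>> apply_moves:
  targets:
    - [-1, [0, 0, 0.04], [0, 0, 0]]
    - [-1, [0, 0, 0], [0, 0, 0]]
    - [-1, [0, 0, 0], [0, 0, 0]]

```text
t: 28.48
ee_pos: [542.2, 264.3, 57.9]
orientation: [0.026, 3.133, 0.002]
ft_force: [-1.6, -7.4, 36.2]
width: 21.1
grasp_force: 30.0
```

>>> apply_moves:
  targets:
    - [-1, [0, 0, -0.05], [0, 0, 0]]
    - [0, [0, 0, 0], [0, 0, 0]]
    - [0, [0, 0, 0], [0, 0, 0]]
    - [0, [0, 0, 0], [0, 0, 0]]
    - [0, [0, 0, -0.8], [0, 0, 0]]
    - [0, [0, 0, -0.9], [0, 0, 0]]
    - [0, [0, 0, 0], [0, 0, 0]]

```text
t: 29.35
ee_pos: [539.9, 265.4, 143.2]
orientation: [0.027, 3.136, 0.004]
ft_force: [0.2, 0.5, 0.1]
width: 43.6
grasp_force: 0.0
```

```bash
cat > seat.py <<'E'
from h import *
import sys
print(ctrl.get_obs()["ee_pos"].round(1))
im,K,V=cam("wrist");print([(at_z(K,V,d["xy"],68).round(1),round(d["score"],2)) for d in ctrl.pinpoint("tube0","wrist")])
cv2.imwrite(sys.argv[1],cv2.resize(im[100:330,200:440],(600,575)))
E
python3 seat.py pics/p2.png
```

```text
[539.9 265.4 143.2]
[(array([539. , 265.5,  68. ]), 0.93), (array([540.8, 339.4,  68. ]), 0.93)]
```

View pics/p2.png

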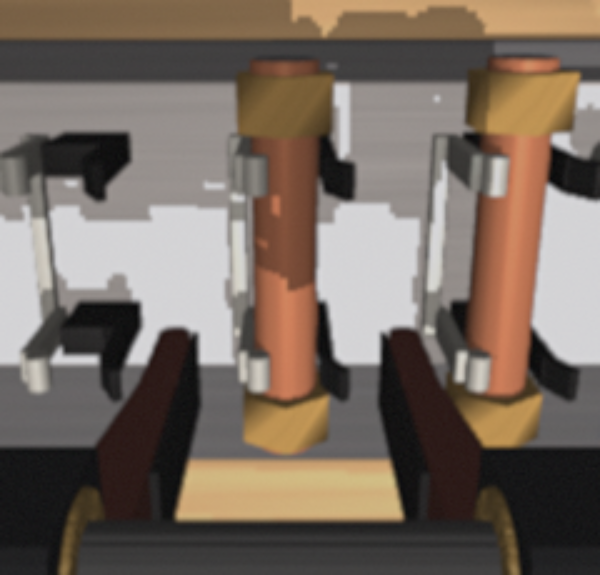

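The crop shows the second tube home: its rollers at (258,170) and (258,370) lie over it, as they do on the first. The carriage has crept about 5 mm, within its brake play. Next is tube B.

>>> apply_moves:
  targets:
    - [0, [0, 0, -1], [0, 0, -0.011]]
    - [1, [0, 0, -1], [0, 0, 0]]
    - [1, [0.15, -0.96, 0], [0, 0, 0]]
    - [1, [0.15, -0.96, 0], [0, 0, 0]]
    - [1, [0.15, -0.96, 0], [0, 0, 0]]
    - [1, [0.15, -0.96, 0], [0, 0, 0]]
    - [1, [0.15, -0.96, 0], [0, 0, 0]]
    - [1, [0.15, -0.96, 0], [0, 0, 0]]

```text
t: 30.45
ee_pos: [491.4, -24.9, 238.4]
orientation: [0.0, -3.138, -0.0]
ft_force: [-0.2, 0.5, -0.3]
width: 87.5
grasp_force: 0.0
```

>>> apply_moves:
  targets:
    - [1, [0.15, -0.96, 0], [0, 0, 0]]
    - [1, [0.15, -0.96, 0], [0, 0, 0]]
    - [1, [0.15, -0.96, 0], [0, 0, 0]]
    - [1, [0.15, -0.96, 0], [0, 0, 0]]
    - [1, [0.15, -0.96, 0], [0, 0, 0]]
    - [1, [0.15, -0.96, 0], [0, 0, 0]]
    - [1, [0, 0, 0], [0, 0, 0]]
    - [1, [0, 0, 0], [0, 0, 0]]

```text
t: 31.45
ee_pos: [447.0, -310.7, 238.6]
orientation: [-0.001, -3.139, -0.003]
ft_force: [0.2, 0.2, 0.3]
width: 87.5
grasp_force: 0.0
```

```bash
python3 tubes.py pics/t3 wrist
```

```text
tcp [ 447.  -310.7  238.6] yaw 179.95271772116018
wrist pin [(array([ 410.5, -240.4]), 0.89), (array([ 408.6, -363.1]), 0.78)]
  0.86 bbox [355.8, 83.8, 385.0, 199.2] mid [ 413.  -240.7] len 140.19948322382623 ang 1.6042471685317046
  0.72 bbox [253.1, 82.0, 293.5, 192.6] mid [ 407.6 -364.5] len 140.5555366300408 ang 6.851872319237714
```

>>> apply_moves:
  targets:
    - [1, [0.37, 0.7, 0.5], [0, 0, 0]]
    - [1, [0.37, 0.7, 0.5], [0, 0, -0.018]]
    - [1, [0, 0, 0.9], [0, 0, 0]]
    - [1, [0, 0, 0.9], [0, 0, 0]]
    - [1, [0, 0, 0.6], [0, 0, 0]]
    - [1, [0, 0, 0.6], [0, 0, 0]]
    - [1, [0, 0, 0.61], [0, 0, 0]]
    - [1, [0, 0, 0], [0, 0, 0]]

```text
t: 32.6
ee_pos: [409.7, -239.9, 8.3]
orientation: [0.046, -3.138, -0.004]
ft_force: [-0.1, -0.4, 0.3]
width: 87.4
grasp_force: 0.0
```

>>> apply_moves:
  targets:
    - [-1, [0, 0, 0], [0, 0, 0]]
    - [-1, [0, 0, 0], [0, 0, 0]]
    - [-1, [0, 0, 0], [0, 0, 0]]
    - [-1, [0, 0, 0], [0, 0, 0]]
    - [-1, [0, 0, 0], [0, 0, 0]]
    - [-1, [0, 0, 0], [0, 0, 0]]
    - [-1, [0, 0, 0], [0, 0, 0]]
    - [-1, [0, 0, 0], [0, 0, 0]]

```text
t: 33.6
ee_pos: [410.8, -241.6, 9.7]
orientation: [0.044, -3.141, 0.0]
ft_force: [-0.6, -1.3, 1.0]
width: 21.4
grasp_force: 30.0
```

>>> apply_moves:
  targets:
    - [-1, [0, 0, -0.6], [0, 0, 0]]
    - [-1, [0, 0, -0.9], [0, 0, 0.018]]
    - [-1, [0, 0, -0.9], [0, 0, 0]]
    - [-1, [0, 0, -0.9], [0, 0, 0]]
    - [-1, [0, 0, -0.9], [0, 0, 0]]
    - [-1, [0, 0, -0.5], [0, 0, 0]]
    - [-1, [0, 0, 0], [0, 0, 0]]

```text
t: 34.48
ee_pos: [411.6, -242.0, 246.1]
orientation: [0.0, 3.138, -0.003]
ft_force: [-0.2, 0.4, -1.7]
width: 21.5
grasp_force: 30.0
```

```bash
python3 held.py g5
```

```text
tcp [ 411.6 -242.   246.1] rot [[-1.0, 0.0, 0.003], [0.0, 1.0, -0.002], [-0.003, -0.002, -1.0]] 21.53436524731177 29.963687360286713 [-0.2  0.4 -1.7]
[([516.7, 126.4], 0.89, array([-72.3, 101.2,  11. ])), ([224.0, 163.4], 0.81, array([-53.4, -47.9,  11. ]))]
0.97 [287.4, 132.1, 346.3, 366.4] [array([-69.4,   0.7,  11. ]), array([82.9,  0.9, 11. ])]
0.92 [204.4, 110.3, 245.7, 214.6] [array([-80. , -44.9,  11. ]), array([-24.7, -50.1,  11. ])]
0.88 [257.2, 0.3, 335.4, 30.8] [array([-127.2,   -8.6,   11. ]), array([-115. ,   -8.9,   11. ])]
0.8 [486.3, 68.8, 544.1, 178.8] [array([-99.,  95.,  11.]), array([-45.2, 106.1,  11. ])]
```

>>> apply_moves:
  targets:
    - [-1, [-0.28, 0.96, 0], [0, 0, 0]]
    - [-1, [-0.28, 0.96, 0], [0, 0, 0]]
    - [-1, [-0.28, 0.96, 0], [0, 0, 0]]
    - [-1, [-0.28, 0.96, 0], [0, 0, 0]]
    - [-1, [-0.28, 0.96, 0], [0, 0, 0]]
    - [-1, [-0.28, 0.96, 0], [0, 0, 0]]
    - [-1, [-0.28, 0.96, 0], [0, 0, 0]]
    - [-1, [-0.28, 0.96, 0], [0, 0, 0]]

```text
t: 35.62
ee_pos: [522.2, 143.9, 242.6]
orientation: [-0.0, -3.138, 0.001]
ft_force: [0.8, 0.2, -1.2]
width: 21.2
grasp_force: 30.0
```

>>> apply_moves:
  targets:
    - [-1, [-0.28, 0.96, 0], [0, 0, 0]]
    - [-1, [0, 0, 0.8], [0, 0, 0.011]]
    - [-1, [0, 0, 0.8], [0, 0, 0]]
    - [-1, [0, 0, 0.8], [0, 0, 0]]
    - [-1, [0, 0, 0], [0, 0, 0]]
    - [-1, [0, 0, 0], [0, 0, 0]]

```text
t: 36.38
ee_pos: [537.1, 190.5, 124.8]
orientation: [-0.028, -3.141, 0.0]
ft_force: [1.0, 0.1, -1.1]
width: 21.0
grasp_force: 30.0
```

```bash
python3 held.py g6;python3 meas.py pics/g6b.png
```

```text
tcp [537.1 190.5 124.8] rot [[-1.0, 0.018, -0.0], [0.018, 1.0, -0.0], [0.0, -0.0, -1.0]] 20.97685698316454 29.963144659996033 [ 1.   0.1 -1.1]
[([408.1, 214.3], 0.94, array([-24. ,  51.6,  11. ])), ([501.8, 213.9], 0.88, array([-23.3, 103.4,  11. ])), ([313.6, 251.8], 0.85, array([-1.8, -1.1, 11. ]))]
0.81 [289.4, 132.3, 345.8, 362.9] [array([-69.2,   2.2,  11. ]), array([79.7,  0. , 11. ])]
0.79 [382.7, 127.0, 440.9, 275.5] [array([-71. ,  49.8,  11. ]), array([14.8, 56.8, 11. ])]
0.68 [72.3, 0.0, 123.7, 72.2] [array([-129. ,  -95.4,   11. ]), array([ -99.2, -102.5,   11. ])]
0.57 [466.7, 124.0, 545.1, 293.9] [array([-71.7,  97.1,  11. ]), array([ 28.5, 114.8,  11. ])]
0.35 [158.0, 133.9, 609.9, 274.6] [array([-67.9,  36. ,  11. ]), array([13.9, 40.3, 11. ])]
[537.9 190.7 126.2] [[-1.0, 0.018, 0.003], [0.018, 1.0, 0.001], [-0.002, 0.001, -1.0]]
cam [455.7 191.8 288.6] [ 0.3 -0.  -1. ]
clip0 [(array([409.2, 209.7]), 0.58, array([536.6, 266. ]))]
post_top [(array([599.1, 182.7]), 0.86, array([510.2, 388.3]))]
lever_grip []
brake_pivot [(array([ 39.7, 211.8]), 0.74, array([528.2, -16.3]))]
button_top [(array([105.9, 168.4]), 0.81, array([494.5,  46.9]))]
```

>>> apply_moves:
  targets:
    - [-1, [0, -0.01, 0.4], [0, 0, 0]]
    - [-1, [0, 0, 0.4], [0, 0, 0]]
    - [-1, [0, 0, 0.1], [0, 0, 0]]
    - [-1, [0, 0, 0.1], [0, 0, 0]]
    - [-1, [0, 0, 0.1], [0, 0, 0]]
    - [-1, [0, 0, 0.1], [0, 0, 0]]
    - [-1, [0, 0, 0.1], [0, 0, 0]]
    - [-1, [0, 0, 0.09], [0, 0, 0]]

```text
t: 37.83
ee_pos: [538.9, 189.9, 57.9]
orientation: [0.027, 3.138, 0.0]
ft_force: [-8.6, -7.2, 45.6]
width: 21.2
grasp_force: 30.0
```

>>> apply_moves:
  targets:
    - [-1, [0, 0, 0], [0, 0, 0]]
    - [-1, [0, 0, 0], [0, 0, 0]]

```text
t: 38.08
ee_pos: [539.0, 189.8, 57.9]
orientation: [0.028, 3.137, 0.001]
ft_force: [-2.0, -3.3, 22.8]
width: 21.5
grasp_force: 30.0
```

Seated height reached, with firm contact. I'll release, rise and check.

>>> apply_moves:
  targets:
    - [0, [0, 0, 0], [0, 0, 0]]
    - [0, [0, 0, 0], [0, 0, 0]]
    - [0, [0, 0, 0], [0, 0, 0]]
    - [0, [0, 0, -0.8], [0, 0, 0]]
    - [0, [0, 0, -0.9], [0, 0, 0]]
    - [0, [0, 0, 0], [0, 0, 0]]

```text
t: 38.83
ee_pos: [539.0, 190.7, 143.1]
orientation: [0.027, 3.136, 0.003]
ft_force: [-0.0, 0.2, -1.0]
width: 44.3
grasp_force: 0.0
```

```bash
python3 seat.py pics/p3.png
```

```text
[539.  190.7 143.1]
[(array([542.7, 265.4,  68. ]), 0.98), (array([538.9, 190.4,  68. ]), 0.89), (array([539.5, 338.3,  68. ]), 0.86), (array([540. , 190.8,  68. ]), 0.64)]
```

>>> apply_moves:
  targets:
    - [0, [0, 0, -1], [0, 0, -0.011]]
    - [1, [0, 0, -1], [0, 0, 0]]
    - [1, [0.18, -1, 0], [0, 0, 0]]
    - [1, [0.18, -1, 0], [0, 0, 0]]
    - [1, [0.18, -1, 0], [0, 0, 0]]
    - [1, [0.18, -1, 0], [0, 0, 0]]
    - [1, [0.18, -1, 0], [0, 0, 0]]
    - [1, [0.18, -1, 0], [0, 0, 0]]

```text
t: 39.92
ee_pos: [481.5, -111.4, 238.4]
orientation: [-0.0, -3.139, -0.001]
ft_force: [0.8, -0.3, 0.4]
width: 88.0
grasp_force: 0.0
```

>>> apply_moves:
  targets:
    - [1, [0.18, -1, 0], [0, 0, 0]]
    - [1, [0.18, -1, 0], [0, 0, 0]]
    - [1, [0.18, -1, 0], [0, 0, 0]]
    - [1, [0.18, -1, 0], [0, 0, 0]]
    - [1, [0, 0, 0], [0, 0, 0]]
    - [1, [0, 0, 0], [0, 0, 0]]

```text
t: 40.67
ee_pos: [446.0, -309.3, 238.6]
orientation: [-0.002, -3.139, -0.003]
ft_force: [0.5, -0.1, -0.1]
width: 88.0
grasp_force: 0.0
```

```bash
python3 tubes.py pics/t4 wrist
```

```text
tcp [ 446.  -309.3  238.6] yaw 179.94521252363867
wrist pin [(array([359.8,  12.2]), 0.75), (array([ 405.2, -361.7]), 0.62), (array([526.1, 125.7]), 0.19)]
  0.72 bbox [255.0, 83.1, 292.3, 194.1] mid [ 408.2 -365.5] len 140.27137795791114 ang 5.674787806308292
  0.35 bbox [423.5, 350.8, 439.2, 375.3] mid [ 772.2 -118.2] len 44.708085068207104 ang 6.605005063373218
```

>>> apply_moves:
  targets:
    - [1, [0.4, -0.55, 0.5], [0, 0, 0]]
    - [1, [0.4, -0.55, 0.5], [0, 0, -0.035]]
    - [1, [0, 0, 0.9], [0, 0, -0.035]]
    - [1, [0, 0, 0.9], [0, 0, 0]]
    - [1, [0, 0, 0.6], [0, 0, 0]]
    - [1, [0, 0, 0.6], [0, 0, 0]]
    - [1, [0, 0, 0.63], [0, 0, 0]]
    - [1, [0, 0, 0], [0, 0, 0]]

```text
t: 41.82
ee_pos: [406.2, -363.1, 7.1]
orientation: [0.175, -3.134, -0.005]
ft_force: [0.3, -1.0, 0.0]
width: 87.9
grasp_force: 0.0
```

>>> apply_moves:
  targets:
    - [-1, [0, 0, 0], [0, 0, 0]]
    - [-1, [0, 0, 0], [0, 0, 0]]
    - [-1, [0, 0, 0], [0, 0, 0]]
    - [-1, [0, 0, 0], [0, 0, 0]]
    - [-1, [0, 0, 0], [0, 0, 0]]
    - [-1, [0, 0, 0], [0, 0, 0]]
    - [-1, [0, 0, 0], [0, 0, 0]]
    - [-1, [0, 0, 0], [0, 0, 0]]

```text
t: 42.82
ee_pos: [406.8, -365.0, 8.7]
orientation: [0.172, -3.137, -0.0]
ft_force: [-0.2, 0.1, 1.1]
width: 21.3
grasp_force: 30.0
```

>>> apply_moves:
  targets:
    - [-1, [0, 0, -0.6], [0, 0, 0]]
    - [-1, [0, 0, -0.9], [0, 0, 0.035]]
    - [-1, [0, 0, -0.9], [0, 0, 0.035]]
    - [-1, [0, 0, -0.9], [0, 0, 0]]
    - [-1, [0, 0, -0.9], [0, 0, 0]]
    - [-1, [0, 0, -0.5], [0, 0, 0]]
    - [-1, [0, 0, 0], [0, 0, 0]]

```text
t: 43.7
ee_pos: [407.5, -365.7, 245.3]
orientation: [0.0, 3.139, -0.004]
ft_force: [-0.3, 0.6, -1.5]
width: 21.4
grasp_force: 30.0
```

```bash
python3 held.py g7
```

```text
tcp [ 407.5 -365.7  245.3] rot [[-1.0, 0.0, 0.003], [0.0, 1.0, -0.003], [-0.003, -0.003, -1.0]] 21.37064707937906 29.998708963394165 [-0.3  0.6 -1.5]
[([317.2, 255.9], 0.74, array([ 0.8,  1. , 11. ])), ([388.5, 0.0], 0.68, array([-127.3,   32.6,   11. ])), ([608.2, 129.3], 0.56, array([-70.9, 147.6,  11. ]))]
0.93 [336.7, 0.0, 444.3, 35.5] [array([-127.3,   33.5,   11. ]), array([-113.1,   34.6,   11. ])]
0.61 [575.3, 73.4, 637.4, 182.3] [array([-96.9, 138.9,  11. ]), array([-43.3, 154.9,  11. ])]
0.57 [286.0, 134.0, 349.2, 366.2] [array([-68.5,   1. ,  11. ]), array([82.7,  1.4, 11. ])]
```

View pics/p3.png

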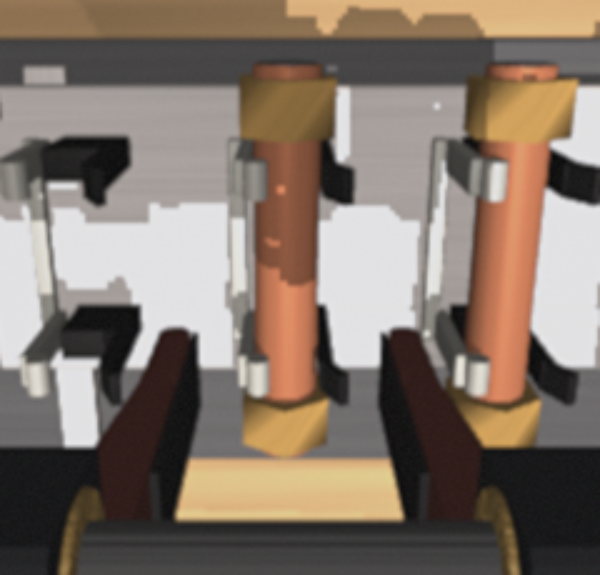

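The third tube is home too: its rollers at (255,180) and (258,375) overlap it. The fourth goes to clip 0.

>>> apply_moves:
  targets:
    - [-1, [-0.26, 0.962, 0], [0, 0, 0]]
    - [-1, [-0.26, 0.962, 0], [0, 0, 0]]
    - [-1, [-0.26, 0.962, 0], [0, 0, 0]]
    - [-1, [-0.26, 0.962, 0], [0, 0, 0]]
    - [-1, [-0.26, 0.962, 0], [0, 0, 0]]
    - [-1, [-0.26, 0.962, 0], [0, 0, 0]]
    - [-1, [-0.26, 0.962, 0], [0, 0, 0]]
    - [-1, [-0.26, 0.962, 0], [0, 0, 0]]

```text
t: 44.85
ee_pos: [510.2, 21.4, 241.9]
orientation: [-0.0, -3.139, 0.0]
ft_force: [0.7, 0.5, -1.8]
width: 21.2
grasp_force: 30.0
```

>>> apply_moves:
  targets:
    - [-1, [-0.26, 0.962, 0], [0, 0, 0]]
    - [-1, [-0.26, 0.962, 0], [0, 0, 0]]
    - [-1, [0, 0, 0.8], [0, 0, 0.011]]
    - [-1, [0, 0, 0.8], [0, 0, 0]]
    - [-1, [0, 0, 0.8], [0, 0, 0]]
    - [-1, [0, 0, 0], [0, 0, 0]]
    - [-1, [0, 0, 0], [0, 0, 0]]

```text
t: 45.72
ee_pos: [537.1, 115.9, 123.9]
orientation: [-0.028, -3.141, 0.0]
ft_force: [0.8, 1.0, -0.3]
width: 21.3
grasp_force: 30.0
```

```bash
python3 held.py g8;python3 meas.py pics/g8b.png
```

```text
tcp [537.1 115.9 123.9] rot [[-1.0, 0.018, -0.0], [0.018, 1.0, -0.0], [0.0, -0.0, -1.0]] 21.29190808799636 29.99863564968109 [ 0.8  1.  -0.3]
[([595.4, 213.1], 0.92, array([-22.9, 155. ,  11. ])), ([316.5, 254.6], 0.84, array([-0. ,  0.6, 11. ])), ([501.2, 217.7], 0.84, array([-21.1, 103.5,  11. ]))]
0.96 [551.9, 126.3, 640.0, 292.5] [array([-69.8, 142.8,  11. ]), array([ 28.5, 169.1,  11. ])]
0.79 [286.0, 134.9, 349.1, 366.3] [array([-68. ,   2.2,  11. ]), array([82.5, -0.1, 11. ])]
0.75 [382.6, 125.1, 442.6, 278.8] [array([-72. ,  50.2,  11. ]), array([17. , 57.5, 11. ])]
0.68 [163.1, 0.0, 207.5, 71.0] [array([-128.3,  -56.2,   11. ]), array([-99.1, -60.6,  11. ])]
0.58 [467.6, 126.4, 546.1, 296.2] [array([-70.5,  97.8,  11. ]), array([ 30.2, 115.7,  11. ])]
0.44 [0.0, 114.1, 635.5, 306.8] [array([-78.1,   2.4,  11. ]), array([35.8,  0.8, 11. ])]
[538.  116.1 125.2] [[-1.0, 0.018, 0.003], [0.018, 1.0, 0.0], [-0.003, 0.001, -1.0]]
cam [455.7 117.2 287.6] [ 0.3 -0.  -1. ]
clip0 [(array([408.4, 216.1]), 0.86, array([541.7, 190.8])), (array([145.4, 372.5]), 0.16, array([699.7, -51.6]))]
post_top [(array([  5.5, 256.9]), 0.32, array([ 559.7, -116.3]))]
lever_grip [(array([  6.2, 255.7]), 0.73, array([521.9, -32.2]))]
brake_pivot [(array([140.8, 210.8]), 0.72, array([528.4, -14.3]))]
button_top []
```

>>> apply_moves:
  targets:
    - [-1, [0.02, -0.018, 0.4], [0, 0, 0]]
    - [-1, [0, 0, 0.4], [0, 0, 0]]
    - [-1, [0, 0, 0.1], [0, 0, 0]]
    - [-1, [0, 0, 0.1], [0, 0, 0]]
    - [-1, [0, 0, 0.1], [0, 0, 0]]
    - [-1, [0, 0, 0.1], [0, 0, 0]]
    - [-1, [0, 0, 0.1], [0, 0, 0]]
    - [-1, [0, 0, 0.09], [0, 0, 0]]

```text
t: 47.18
ee_pos: [536.7, 115.0, 56.4]
orientation: [0.027, 3.14, -0.0]
ft_force: [-9.3, -3.6, 47.3]
width: 21.3
grasp_force: 30.0
```

>>> apply_moves:
  targets:
    - [-1, [0, 0, 0], [0, 0, 0]]
    - [-1, [0, 0, 0], [0, 0, 0]]

```text
t: 47.42
ee_pos: [536.9, 115.0, 56.4]
orientation: [0.027, 3.139, 0.0]
ft_force: [-5.0, -0.6, 24.6]
width: 21.1
grasp_force: 30.0
```

>>> apply_moves:
  targets:
    - [0, [0, 0, 0], [0, 0, 0]]
    - [0, [0, 0, 0], [0, 0, 0]]
    - [0, [0, 0, 0], [0, 0, 0]]
    - [0, [0, 0, -0.8], [0, 0, 0]]
    - [0, [0, 0, -0.9], [0, 0, 0]]
    - [0, [0, 0, -0.5], [0, 0, -0.011]]
    - [0, [0, 0, 0], [0, 0, 0]]

```text
t: 48.3
ee_pos: [537.1, 115.3, 165.7]
orientation: [0.0, 3.138, 0.001]
ft_force: [-0.6, -0.5, -0.6]
width: 44.1
grasp_force: 0.0
```

```bash
python3 seat.py pics/p4.png
python3 - <<'E'
from h import *
im,K,V=cam("wrist")
for l,z in(("button_top",90),("post_top",92),("lever_grip",178)):print(l,[(d["score"],at_z(K,V,d["xy"],z).round(1)) for d in ctrl.pinpoint(l,"wrist")])
cv2.imwrite("pics/p4f.png",im)
E
```

```text
[537.1 115.3 165.7]
[(array([539.6, 339.4,  68. ]), 0.97), (array([536.8, 188.4,  68. ]), 0.9), (array([543. , 265.7,  68. ]), 0.79), (array([538.3, 115.8,  68. ]), 0.63)]
button_top [(0.7, array([494.7,  43.2,  90. ]))]
post_top []
lever_grip [(0.71, array([512.2, -12.3, 178. ]))]
```

View pics/p4f.png

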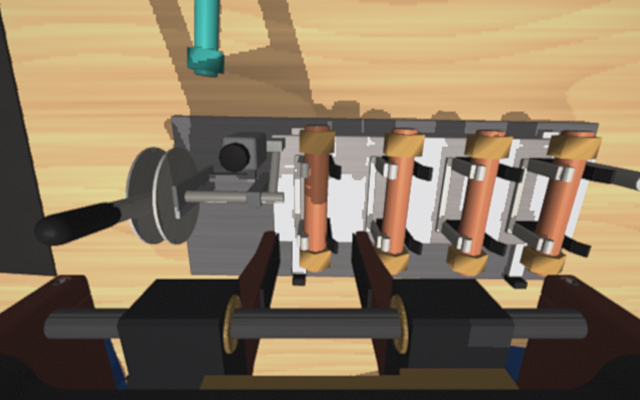

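The picture shows all four tubes in their clips (columns 316, 396, 480 and 570) with rollers over each. The lever is still in its notch and the button is at (234,156). I'll turn the gripper a quarter so its body clears the lever, then press the button.

>>> apply_moves:
  targets:
    - [-1, [0, 0, -0.8], [0, 0, 0.111]]
    - [-1, [0, 0, -0.8], [0, 0, 0.111]]
    - [-1, [0, 0, 0], [0, 0, 0.111]]
    - [-1, [0, 0, 0], [0, 0, 0.111]]
    - [-1, [0, 0, 0], [0, 0, 0.111]]
    - [-1, [0, 0, 0], [0, 0, 0.111]]
    - [-1, [0, 0, 0], [0, 0, 0.111]]
    - [-1, [0, 0, 0], [0, 0, 0.111]]

```text
t: 49.6
ee_pos: [535.5, 115.0, 243.1]
orientation: [-2.024, -2.401, 0.002]
ft_force: [-0.3, 0.4, -0.7]
width: 0.3
grasp_force: 0.0
```

>>> apply_moves:
  targets:
    - [-1, [0, 0, 0], [0, 0, 0.112]]
    - [-1, [0, 0, 0], [0, 0, 0]]
    - [-1, [-0.7, -0.41, 0], [0, 0, 0]]
    - [-1, [-0.7, -0.41, 0], [0, 0, 0]]
    - [-1, [0, 0, 0], [0, 0, 0]]
    - [-1, [0, 0, 0], [0, 0, 0]]

```text
t: 50.35
ee_pos: [495.3, 45.2, 244.2]
orientation: [2.22, 2.223, 0.001]
ft_force: [0.7, 0.1, 0.3]
width: 0.5
grasp_force: 0.0
```

```bash
python3 meas.py pics/b1.png; python3 lev.py
```

```text
[495.3  45.2 244.2] [[-0.001, 1.0, 0.0], [1.0, 0.001, 0.0], [0.0, 0.0, -1.0]]
cam [495.9 127.6 406.8] [ 0.  -0.3 -1. ]
clip0 [(array([359.1,  42.8]), 0.74, array([541.5, 190.9])), (array([353.9, 119.5]), 0.6, array([539.2, 113.7]))]
post_top [(array([503.7, 220.2]), 0.71, array([713.9,   2.4]))]
lever_grip [(array([335.9, 271.6]), 0.82, array([515.8, -22.5]))]
brake_pivot [(array([339.1, 228.8]), 0.83, array([524.8, -12.9])), (array([336.4, 270.7]), 0.53, array([522.9, -70.3]))]
button_top [(array([311.6, 182.8]), 0.68, array([491.9,  46.2]))]
lever_grip top [(array([322.4, 187.2]), 0.6)]
lever_grip side [(array([333.6, 182.5]), 0.67)]
[514.1 -16.7 177.4]
brake_pivot top [(array([315.2, 185.6]), 0.64), (array([221.8, 179.6]), 0.64)]
brake_pivot side [(array([338.3, 210.7]), 0.7), (array([270.1, 159.5]), 0.37)]
[539.6  -2.9  64.3]
0 [356.3 173.3] [319.8 163.9]
0.5 [342.6 176.3] [319.6 180. ]
0.75 [334.7 181.3] [319.5 189.3]
1.0 [326.9 188.5] [319.2 198.7]
```

>>> apply_moves:
  targets:
    - [-1, [0, 0, 0.75], [0, 0, 0]]
    - [-1, [0, 0, 0.75], [0, 0, 0]]
    - [-1, [0, 0, 0.75], [0, 0, 0]]
    - [-1, [0, 0, 0.7], [0, 0, 0]]
    - [-1, [0, 0, 0], [0, 0, 0]]
    - [-1, [0, 0, 0.1], [0, 0, 0]]
    - [-1, [0, 0, 0.1], [0, 0, 0]]
    - [-1, [0, 0, 0.08], [0, 0, 0]]

```text
t: 51.95
ee_pos: [496.1, 45.2, 83.7]
orientation: [2.22, 2.22, 0.004]
ft_force: [0.8, 0.2, 5.0]
width: 0.3
grasp_force: 2.5
```

>>> apply_moves:
  targets:
    - [-1, [0, 0, 0], [0, 0, 0]]
    - [-1, [0, 0, 0], [0, 0, 0]]

```text
t: 52.2
ee_pos: [496.0, 45.2, 83.4]
orientation: [2.221, 2.22, 0.003]
ft_force: [2.6, 0.9, 5.5]
width: 0.4
grasp_force: 2.4
```

```bash
python3 lev.py | head -5
```

```text
lever_grip top []
lever_grip side [(array([357.7, 174.3]), 0.73)]
brake_pivot top [(array([316.2, 187.4]), 0.72), (array([190.2, 186.8]), 0.6)]
brake_pivot side [(array([232.6, 138.2]), 0.73), (array([339.2, 207.5]), 0.61), (array([267. , 162.4]), 0.49)]
[411.1  31.1 346.3]
```

The lever has sprung back to 0. Next is the push post.

>>> apply_moves:
  targets:
    - [-1, [0, 0, -0.8], [0, 0, 0]]
    - [-1, [0, 0, -0.8], [0, 0, 0]]
    - [-1, [0, 0, -0.8], [0, 0, 0]]
    - [-1, [0, 0, -0.7], [0, 0, 0]]
    - [-1, [0.98, -0.1, 0], [0, 0, 0]]
    - [-1, [0.98, -0.1, 0], [0, 0, 0]]
    - [-1, [0.98, -0.1, 0], [0, 0, 0]]
    - [-1, [0.98, -0.1, 0], [0, 0, 0]]

```text
t: 53.5
ee_pos: [472.8, 241.6, 236.4]
orientation: [-2.221, -2.22, 0.007]
ft_force: [0.4, -0.3, 0.2]
width: 0.2
grasp_force: 0.0
```

>>> apply_moves:
  targets:
    - [-1, [0.98, -0.1, 0], [0, 0, 0]]
    - [-1, [0.98, -0.1, 0], [0, 0, 0]]
    - [-1, [0.98, -0.1, 0], [0, 0, 0]]
    - [-1, [0, 0, 0], [0, 0, 0]]
    - [-1, [0, 0, 0.8], [0, 0, 0]]
    - [-1, [0, 0, 0.8], [0, 0, 0]]
    - [-1, [0, 0, 0], [0, 0, 0]]

```text
t: 54.38
ee_pos: [457.2, 384.8, 154.1]
orientation: [-2.222, -2.22, 0.015]
ft_force: [-0.3, 0.3, 1.4]
width: 0.6
grasp_force: 0.0
```

```bash
cat > post.py <<'E'
from h import *
o=ctrl.get_obs();print(o["ee_pos"].round(1),o["ft_force"].round(1))
C={n:cam(n) for n in("wrist","side","top")};D={}
for n in C:
    K,V=C[n][1:]
    for l,z in(("post_top",92),("tube0",68),("brake_pivot",82),("lever_grip",162)):
        print(n,l,[(round(d["score"],2),np.round(d["xy"]),at_z(K,V,d["xy"],z)[:2].round(1)) for d in ctrl.pinpoint(l,n)])
cv2.imwrite("pics/endside.png",cv2.resize(C["side"][0][100:300,200:440],None,fx=3,fy=3))
E
python3 post.py
```

```text
[457.2 384.8 154.1] [-0.3  0.3  1.4]
wrist post_top [(0.6, array([373., 208.]), array([504.6, 388.2]))]
wrist tube0 [(0.87, array([398., 246.]), array([535.4, 341. ]))]
wrist brake_pivot []
wrist lever_grip []
side post_top [(0.73, array([232., 137.]), array([509.2, 398.9]))]
side tube0 [(0.9, array([255., 149.]), array([539.1, 336.6])), (0.87, array([305., 184.]), array([541.2, 121.8])), (0.87, array([284., 174.]), array([528.9, 190.1])), (0.73, array([252., 151.]), array([527. , 333.9])), (0.69, array([269., 163.]), array([529.4, 257.9])), (0.68, array([275., 260.]), array([333.8, -19. ]))]
side brake_pivot [(0.57, array([337., 206.]), array([533.7,  -2. ])), (0.52, array([254., 149.]), array([529.2, 322.2]))]
side lever_grip [(0.73, array([354., 176.]), array([571.5, -17.7]))]
top post_top [(0.6, array([170., 194.]), array([505.1, 392.3]))]
top tube0 [(0.93, array([413., 309.]), array([ 206.1, -275.4])), (0.92, array([306., 254.]), array([348.9,  18.3])), (0.87, array([244., 188.]), array([526.8, 195.6])), (0.66, array([274., 187.]), array([532.3, 112.3])), (0.65, array([194., 187.]), array([529.1, 333.7])), (0.58, array([218., 185.]), array([535.9, 269.3]))]
top brake_pivot [(0.87, array([314., 188.]), array([530.5,  -0.9]))]
top lever_grip [(0.64, array([319., 164.]), array([582.1, -11.9]))]
```

>>> apply_moves:
  targets:
    - [-1, [0.06, 0, 0.9], [0, 0, 0]]
    - [-1, [0, 0, 0.95], [0, 0, 0]]
    - [-1, [0, 0, 0], [0, 0, 0]]
    - [-1, [0, 0.2, 0], [0, 0, 0]]
    - [-1, [0, 0.2, 0], [0, 0, 0]]
    - [-1, [0, 0.15, 0], [0, 0, 0]]
    - [-1, [0, 0.15, 0], [0, 0, 0]]
    - [-1, [0, 0.15, 0], [0, 0, 0]]

```text
t: 56.12
ee_pos: [502.7, 391.1, 65.6]
orientation: [-2.222, -2.221, -0.0]
ft_force: [-2.7, 0.4, 2.7]
width: 0.1
grasp_force: 1.7
```

>>> apply_moves:
  targets:
    - [-1, [0, 0.15, 0], [0, 0, 0]]
    - [-1, [0, 0.15, 0], [0, 0, 0]]
    - [-1, [0, 0.15, 0], [0, 0, 0]]
    - [-1, [0, 0.15, 0], [0, 0, 0]]
    - [-1, [0, 0, 0], [0, 0, 0]]

```text
t: 56.75
ee_pos: [533.6, 391.2, 65.1]
orientation: [2.222, 2.22, 0.002]
ft_force: [-0.5, -0.8, 0.4]
width: 0.2
grasp_force: 0.0
```

>>> apply_moves:
  targets:
    - [-1, [0, 0.08, 0], [0, 0, 0]]
    - [-1, [0, 0.06, 0], [0, 0, 0]]
    - [-1, [0, 0.04, 0], [0, 0, 0]]
    - [-1, [0, 0, 0], [0, 0, 0]]

```text
t: 57.25
ee_pos: [541.5, 391.0, 65.0]
orientation: [2.222, 2.221, -0.0]
ft_force: [-1.0, 0.4, -1.1]
width: 0.6
grasp_force: 0.5
```

```bash
python3 post.py
```

```text
[541.5 391.   65. ] [-1.   0.4 -1.1]
wrist post_top [(0.97, array([350., 278.]), array([560.9, 386.5]))]
wrist tube0 []
wrist brake_pivot []
wrist lever_grip []
side post_top [(0.63, array([247., 131.]), array([559.7, 398. ])), (0.61, array([316., 178.]), array([562.6, 100.7])), (0.27, array([317., 178.]), array([562.6,  97.4]))]
side tube0 [(0.89, array([318., 179.]), array([582.1, 116.1])), (0.86, array([281., 153.]), array([582.9, 269.9])), (0.81, array([269., 141.]), array([593.5, 338.7])), (0.8, array([275., 260.]), array([334. , -18.1])), (0.79, array([302., 166.]), array([584.7, 183.7]))]
side brake_pivot [(0.59, array([338., 208.]), array([533. ,  -8.8]))]
side lever_grip [(0.69, array([356., 175.]), array([577.6, -17.5]))]
top post_top [(0.96, array([174., 175.]), array([556.8, 385.6])), (0.64, array([196., 167.]), array([579.3, 327.1]))]
top tube0 [(0.97, array([275., 167.]), array([588.7, 109.9])), (0.89, array([413., 307.]), array([ 211.7, -275.2])), (0.86, array([245., 167.]), array([588.5, 196.4])), (0.7, array([305., 254.]), array([349.7,  20.6])), (0.61, array([194., 167.]), array([584.6, 337.6])), (0.59, array([218., 169.]), array([580.2, 271.9]))]
top brake_pivot [(0.7, array([316., 187.]), array([534.2,  -5.3]))]
top lever_grip [(0.93, array([319., 162.]), array([586.4, -11.8]))]
```

Moved about 55 mm so far. I'll keep going gently until the stop's force shows.

>>> apply_moves:
  targets:
    - [-1, [0, 0.06, 0], [0, 0, 0]]
    - [-1, [0, 0.04, 0], [0, 0, 0]]
    - [-1, [0, 0, 0], [0, 0, 0]]

```text
t: 58.38
ee_pos: [546.1, 391.0, 65.1]
orientation: [-2.222, -2.221, 0.001]
ft_force: [-3.9, -0.7, 0.4]
width: 0.4
grasp_force: 2.0
```

>>> apply_moves:
  targets:
    - [-1, [0, 0.04, 0], [0, 0, 0]]
    - [-1, [0, 0, 0], [0, 0, 0]]

```text
t: 58.62
ee_pos: [546.3, 391.0, 65.1]
orientation: [-2.22, -2.22, 0.006]
ft_force: [-10.5, -0.5, 6.8]
width: 0.4
grasp_force: 5.6
```

The carriage is on the stop: no further travel and the force is rising. I'll push once more lightly, then back off and check.

>>> apply_moves:
  targets:
    - [-1, [0, 0.03, 0], [0, 0, 0]]
    - [-1, [0, 0, 0], [0, 0, 0]]

```text
t: 58.88
ee_pos: [546.3, 390.9, 65.1]
orientation: [-2.219, -2.218, 0.009]
ft_force: [-15.8, -0.0, 8.9]
width: 0.4
grasp_force: 8.3
```

>>> apply_moves:
  targets:
    - [-1, [0, -0.4, 0], [0, 0, 0]]
    - [-1, [0, -0.8, 0], [0, 0, 0]]
    - [-1, [0, -0.8, 0], [0, 0, 0]]
    - [-1, [0, 0, -0.9], [0, 0, 0]]
    - [-1, [0, 0, -0.9], [0, 0, 0]]
    - [-1, [0, 0, -0.9], [0, 0, 0]]
    - [-1, [0, 0, 0], [0, 0, 0]]
    - [-1, [0, 0, 0], [0, 0, 0]]

```text
t: 59.88
ee_pos: [450.1, 390.9, 199.9]
orientation: [2.221, 2.221, 0.001]
ft_force: [-0.4, 0.2, -0.6]
width: 0.8
grasp_force: 0.0
```

```bash
python3 post.py | grep -v wrist
```

```text
[450.1 390.9 199.9] [-0.4  0.2 -0.6]
side post_top [(0.73, array([249., 132.]), array([560.6, 390.7]))]
side tube0 [(0.92, array([287., 154.]), array([593.6, 256.7])), (0.86, array([302., 167.]), array([585.6, 182.3])), (0.8, array([318., 176.]), array([590.5, 124. ])), (0.78, array([270., 141.]), array([594.6, 337.7]))]
side brake_pivot [(0.83, array([336., 209.]), array([525.3,  -7.1])), (0.45, array([250., 132.]), array([571.4, 400.9])), (0.38, array([302., 165.]), array([577.7, 174. ]))]
side lever_grip [(0.87, array([356., 175.]), array([577.4, -17.8])), (0.17, array([318., 176.]), array([513.1,  38.8]))]
top post_top [(0.94, array([172., 170.]), array([569.4, 392.4]))]
top tube0 [(0.68, array([277., 169.]), array([584. , 104.1])), (0.67, array([307., 254.]), array([347.3,  14.7])), (0.64, array([220., 164.]), array([593.7, 266.1])), (0.6, array([246., 166.]), array([590.8, 192. ])), (0.59, array([413., 308.]), array([ 208.7, -276.5]))]
top brake_pivot [(0.74, array([318., 190.]), array([525.9, -10.2]))]
top lever_grip [(0.67, array([319., 162.]), array([588.7, -11.3]))]
```

View pics/endside.png

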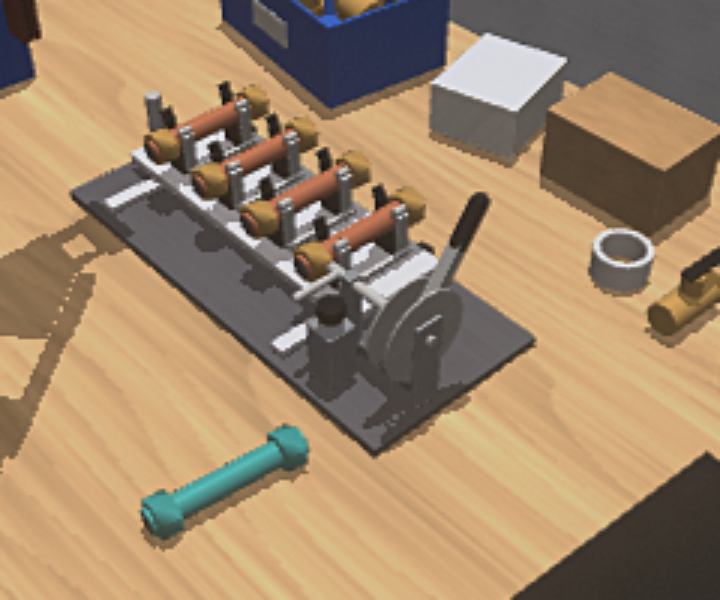

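The picture shows all four tubes in their clips, from (205,120) to (360,235), and the carriage at the far end. The lever is back, leaning away at (470,220), and the valve and collar are undisturbed. I'll hand the job in.

```bash
python3 -c "
from workcell import ctrl
print(ctrl.close_job())"
```

```text
the job is handed in; nothing more can be done
None
```

The job is done and handed in: I set the brake to the third notch, clipped in all four tubes, released the lever, pushed the carriage to its far stop, and left the other stock where it was.

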